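# Close down the jeweller's bench

## Robot

A 6-joint arm with a two-finger parallel gripper is mounted at the origin on the work surface. World frame = base frame: x ahead of the robot, y to its left, z up, the work surface at z = 0. Lengths are in m, angles in rad, forces in N, time in s.
With the tool pointing down it reaches from about 0.35 to 0.975 m from the base axis. Payload 4.9 kg.
Tool frame: the origin (TCP) lies at the very end of the fingers, on their centre line; the grasp point (between the pads) lies 19 mm behind it (manip.hold_point_z is the distance from the TCP to the grasp point, in m); z points along the fingers, y is the direction in which the jaws open and shut (so a half turn about z gives the same grasp; the last joint's range is limited). The gripper opens to 85 mm and grips with 20 to 120 N. Pads are 22 mm wide; open, the fingers measure 114 mm over their backs; the gripper's body (76 mm by 85 mm) begins 54 mm behind the grasp point. The pads swing forward as they close: fully open they stand 13 mm farther back than shut.
Start: joints at [1.1, 0.053, 1.613, -0, 1.476, -0.119], TCP at [0.215, 0.587, 0.231] pointing down, gripper open.
Joint ranges: [-3.01, 3.01], [-1.01, 2.22], [0.06, 2.58], [-1.02, 4.17], [0.09, 2.62], [-3.14, 3.14]. Speed limits (rad/s): [2.57, 2.57, 3.14, 3.14, 3.14, 3.14].

## Interface

Orientations are given as a unit quaternion [w, x, y, z].
In Python, from plant import manip gives the robot as it stands. The module is installed in compiled form; this text tells all that it offers.
- The arm moves only by the shell command python3 -m creep 'ROWS'. ROWS is JSON, a list of rows, each a list of 7 numbers: the turn, a rotation vector about the tool's x, y, z in degrees, then the shift along the tool's x, y, z in m, then the opening, from 0 (shut) to 1 (fully open). In form: [[ax, ay, az, tx, ty, tz, jaw], ...]. A call has 1 to 20 rows; each row shifts and turns the commanded pose from where the row before left it, along the tool's axes as they then stand; what a row does not reach is not made up. A row lasts 1/12 s, in which the tool goes at most 41.7 mm and 7.16 degrees, less where a joint would pass 70% of its speed; a pose out of reach is approached as far as the arm can. A call is refused whole if a number of a shift passes 0.0417 or a number of a turn 7.16, either way. A call with a gripper value outside its range is refused whole. The fingers move at their own pace and stop on an object; the grip force is fixed at half the most. Time passes only in rows, so rows that do not move let the fingers close. It gives the time, the measured TCP pose, the force and the opening at its end, in the units of the state.
- manip.state(): the state, without advancing time (a new reading comes with each control period).
- manip.grab_frame(name): name is "side" or "top" or "wrist"; returns the picture (420x560x3 uint8, blue, green, red); there is no depth.
- manip.get_calibration(name): a dict with "fx", "fy", "cx", "cy" (pixels), "xyz" and "attitude" of the camera in the world. Camera axes: x right, y down, z forward; pixel columns grow to the right and rows downward; lengths in m; the calibration is good to about 2 mm. A picture is of the moment at which its call begins: read the wrist's pose just before it. get_calibration takes no time and is no camera call; for the wrist camera it gives the pose at the moment of the call.
- manip.job_done(): hands the job in, once; it reports no verdict.
Trained networks look in the newest picture that a camera, given by its name, has taken for a name from the list of things; names that differ only in an ending like _2 or _b are one class to them, and where a whole thing is asked for, a point or a joint stands for the part that bears it (a point fixed in the world has none). Each returns a list of dicts, best first, with "confidence" (0 to 1); they miss things now and then, are a little off and sometimes report something else, mostly with a low value. They report only what shows in the picture. A call takes as long as a camera call. They do not tell look-alikes from the thing itself.
- manip.cut_out(target, camera): "pixels" (420x560 bool, what is visible of it) and "rect" ([left, top, right, bottom] in pixels, round what is visible of it).
The state is a dict: "time": time; "joint_pos": joint angles; "joint_vel": joint speeds; "joint_efforts": joint torques, N m; "tool_pos": TCP position; "tool_rot": TCP orientation; "contact_force": force on the tool from outside, world axes, zero at the start; "ft_torque": the same for the moment, N m; "gripper_width": opening from 0.0 (shut) to 1.0 (fully open).
Only numpy, scipy, OpenCV 4.12 (cv2) and the standard library are available. Lean on these libraries where they do the work, as an engineer would, in place of code of your own. Each camera call takes 0.05 s, during which the arm holds its last target.

## Task

Tidy the bench for the night: nest every loose sorting cup onto the cup of its own colour standing in the open drawer, blue on blue and silver on silver, each cup upright and fully seated in the one below. Then push the drawer fully home with both stacks in it, and last of all turn the lamp's dimmer knob anticlockwise to its end stop, off. Leave the bench block, the mallet and the oil jar where they are.

Things in the scene. Friction and masses are not known exactly. Their poses are not given: they have to be found in the camera images.
- blue_1: loose blue sorting cup, 46 mm tall, 130 g: straight collar 62 mm across (2.5 mm wall, 23 mm deep) from 20 mm up to the rim; below it a foot tapering to 40 mm. Foot fits 2.5 mm loosely in another cup's collar until collar rests on rim: nested cups step 26 mm. Origin centre of underside, z up. Stands on the bench; may be absent. All cups have this shape
- steel_1: another such loose plain silver metal cup, same shape and size as blue_1, standing on the bench at the start; may be absent
- blue_2: another such loose blue cup, same shape and size as blue_1, standing on the bench at the start; may be absent
- steel_2: another such loose plain silver metal cup, same shape and size as blue_1, standing on the bench at the start; may be absent
- blue_3: another such loose blue cup, same shape and size as blue_1, standing on the bench at the start; may be absent
- steel_3: another such loose plain silver metal cup, same shape and size as blue_1, standing on the bench at the start; may be absent
- blue_base: loose blue cup, same shape and size as blue_1, always present: the bottom of the blue stack; it stands in one of the two front pockets (about 84 by 111 mm, walls 14 mm high) of the open drawer, its underside 10 mm above the bench
- steel_base: loose silver metal cup, same shape and size as blue_1, always present: the bottom of the silver metal stack; it stands in one of the two front pockets (about 84 by 111 mm, walls 14 mm high) of the open drawer, its underside 10 mm above the bench
- drawer (a joint): how far the drawer is pulled out of the caddy, m: 0 = fully home against its stop, 0.18 = fully out. It slides stiffly (about 2 N) and stays where it is left
- caddy: fixed dark wooden box that holds the drawer: 168 mm tall (156 mm free under its roof, so the stacks pass in with the drawer), 270 mm wide, 240 mm deep, open front. Origin: middle of the lower front edge; +x points into the box, y along its front
- drawer_handle (a point): middle of the drawer's brass bar handle, 34 mm above the bench; bar 11 mm thick, 111 mm long along this frame's y, 35 mm off the drawer's wooden front (18 mm thick, top edge 58 mm above the bench). +x points into the caddy: push the bar that way to close. The pockets' middles lie 95 mm along +x from here, 60 mm to either side
- dimmer_grip (a point): point on the axis of the lamp dimmer's red knob, at the height to grip (37 mm above the bench). The knob has an upright bar grip 42 mm long, 14 mm thick, its top 44 mm above the bench, on a 44 mm disc and a fixed grey 68 mm round base. This frame turns with the knob; its x runs along the bar, z up
- dimmer (a joint): angle of the dimmer knob, rad: 0 = off, the anticlockwise end stop; grows as the knob is turned clockwise seen from above, to 4.7 (full). Light friction, stays where left
- bench_block: bystander: black steel bench block on a rubber base, 75 x 75 x 40 mm; origin centre of the underside
- mallet: bystander: wooden mallet lying down, head 54 mm thick and 85 mm long, handle 190 mm along its -x; origin under the head
- oil_jar: bystander: amber glass jar with a metal lid, 52 mm diameter, 75 mm tall; origin centre of the underside
Mind the look-alikes: they are no part of the job. Leave any turquoise look-alike of the part that bears dimmer_grip alone.

How it is judged:
By the outcome, as a careful person would: the job done as asked, in the order asked, and still so for the second after the job is handed in, with the robot touching nothing.
Of blue_1, steel_1, blue_2, steel_2, blue_3, steel_3 only 4 to 6 are there at a start; the rules pass over those that are not, and their reading is None.
At some moment in a run one of blue_1, steel_1, blue_2, steel_2, blue_3, steel_3 may be knocked a few centimetres aside while the robot is not near it.
It also fails if it takes over 210 s, if anything falls off the work surface, if the arm or the gripper's body presses on something with over 40 N, if the wrist force passes 120 N, or if a joint passes its speed limit or range.

## Working session

There is one attempt and no reset: what is moved stays moved. The work goes in short steps, Python scripts to look and compute and a shell command to move; the robot and the scene stay as the last step left them, time stands still between calls to the robot, and variables do not carry over. Pictures are saved under pics/ and viewed, and the job is handed in when it is done.

```bash
mkdir -p pics; ls
python3 - <<'E'
from plant import manip
import cv2
print(manip.state())
for n in ("side","top","wrist"):
    f=manip.grab_frame(n); cv2.imwrite(f"pics/{n}0.png",f); print(n,manip.get_calibration(n))
print(manip.hold_point_z)
E
```

```text
pics
{'time': 0.0, 'joint_pos': array([ 1.09997400e+00,  5.33632680e-02,  1.61430599e+00,  3.14455059e-05,
        1.47600376e+00, -1.19046281e-01]), 'joint_vel': array([-1.42291341e-03, -4.47956146e-04,  8.96957375e-04, -4.39151044e-04,
        7.97167353e-04, -1.22966502e-05]), 'joint_efforts': array([ 4.06597937e-04, -3.93671250e+01, -3.70182967e+01, -1.88840193e-05,
        7.09085914e-03, -1.53644470e-05]), 'tool_pos': array([0.21508499, 0.58615571, 0.23005189]), 'tool_rot': array([-3.17332808e-04,  1.74983914e-01,  9.84570743e-01, -9.90722247e-04]), 'contact_force': array([ 1.58908853, -0.06540117, -0.06433286]), 'ft_torque': array([ 0.04522442, -0.01650596, -0.07911799]), 'gripper_width': 0.9979725865033922}
side {'fx': 523.7113425685858, 'fy': 523.7113425685858, 'cx': 277.99950818499383, 'cy': 202.98053777630088, 'xyz': array([ 0.42619041, -0.88252825,  0.93740697]), 'attitude': array([-0.38455279,  0.91581689, -0.10993644,  0.03622918])}
top {'fx': 447.437110193621, 'fy': 447.437110193621, 'cx': 276.8171525977503, 'cy': 205.2596839206863, 'xyz': array([ 0.35948064, -0.02738845,  1.2916196 ]), 'attitude': array([ 0.07032966, -0.69568357,  0.71170923, -0.0674395 ])}
wrist {'fx': 329.84752755779215, 'fy': 329.84752755779215, 'cx': 283.0393545993847, 'cy': 207.86092620963242, 'xyz': array([0.14873714, 0.61069788, 0.37491172]), 'attitude': array([0.11434779, 0.8118831 , 0.56710543, 0.0784975 ])}
0.0187
```

View pics/top0.png

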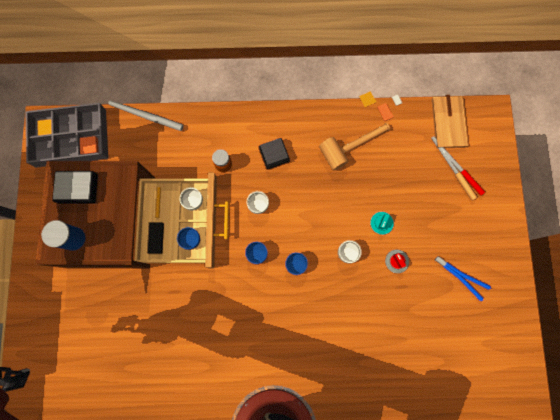

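View pics/side0.png

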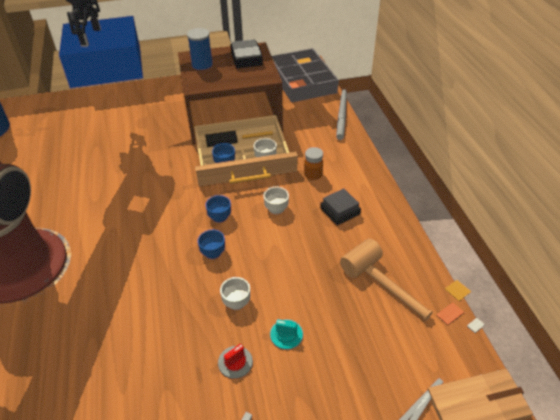

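View pics/wrist0.png

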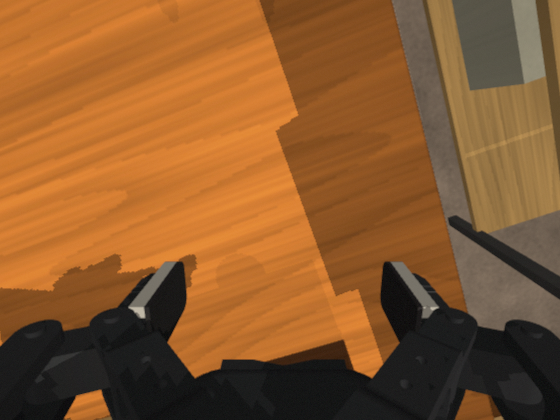

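The top view shows four loose cups: blue at (257,253) and (297,264), silver at (258,202) and (350,252). The bases in the drawer are silver at (191,198) and blue at (189,238). The red knob is at (397,262) and the turquoise look-alike at (382,223). The blue can with a white lid on the caddy roof, at (57,235), could be mistaken for a cup, but it isn't one.

```bash
cat > h.py <<'E'
from plant import manip
import numpy as np, cv2
from scipy.spatial.transform import Rotation as R
from scipy.optimize import least_squares
def rot(q): return R.from_quat([q[1],q[2],q[3],q[0]])
def proj(c,P):
    p=rot(c['attitude']).inv().apply(np.atleast_2d(P)-c['xyz'])
    return np.c_[c['fx']*p[:,0]/p[:,2]+c['cx'],c['fy']*p[:,1]/p[:,2]+c['cy']]
def ray(c,uv,z):
    d=rot(c['attitude']).apply([(uv[0]-c['cx'])/c['fx'],(uv[1]-c['cy'])/c['fy'],1.])
    return c['xyz']+d*(z-c['xyz'][2])/d[2]
A=np.linspace(0,2*np.pi,48,endpoint=False)
def ring(r,z): return np.c_[r*np.cos(A),r*np.sin(A),0*A+z]
CUP=np.r_[ring(.031,.046),ring(.031,.020),ring(.020,0)]
def fit_cup(c,mask,z0):
    """whole visible cup mask -> xy: match the mask's centroid with the model silhouette's"""
    m=mask.astype(np.uint8); M=cv2.moments(m,True); cen=np.array([M['m10'],M['m01']])/M['m00']
    xy=ray(c,cen,z0+.03)[:2]
    def model(xy):
        h=cv2.convexHull(proj(c,CUP+[xy[0],xy[1],z0]).astype(np.float32))
        m=cv2.moments(h); return np.array([m['m10'],m['m01']])/m['m00'],m['m00']
    s=least_squares(lambda q:model(q)[0]-cen,xy,diff_step=1e-3)
    return s.x, M['m00']/model(s.x)[1], cen
def cups(cam,col,z0=0.,minconf=.3):
    out=[]
    for d in manip.cut_out(col,cam):
        if d['confidence']<minconf: continue
        c=manip.get_calibration(cam); xy,a,cen=fit_cup(c,d['pixels'],z0)
        out.append((d['confidence'],xy,a,cen))
    return out
def show(cam,name,crop=None,scale=1):
    f=manip.grab_frame(cam)
    if crop: l,t,r,b=crop; f=f[t:b,l:r]
    cv2.imwrite(name,cv2.resize(f,None,fx=scale,fy=scale,interpolation=cv2.INTER_CUBIC))
def pose():
    s=manip.state(); r=rot(s['tool_rot']); m=r.as_matrix()
    print('t %.2f'%s['time'],'tcp',s['tool_pos'].round(4),'yaw_x %.1f'%np.degrees(np.arctan2(m[1,0],m[0,0])),'z',m[:,2].round(4),'F',s['contact_force'].round(1),'T',s['ft_torque'].round(2),'g %.3f'%s['gripper_width'],'j6 %.2f'%s['joint_pos'][5],'j1 %.2f'%s['joint_pos'][0])
    return s,r
E
python3 - <<'E'
from h import *
for cam in('top','side'):
    show(cam,f'pics/{cam}1.png')
    for n in('blue_1','steel_1'):
        for z in (0,.01):
            for o in cups(cam,n,z): print(cam,n,z,'%.2f'%o[0],o[1].round(4),'area %.2f'%o[2],o[3].round(0))
    c=manip.get_calibration(cam)
    for n in('drawer_handle','dimmer_grip','caddy'):
        for d in manip.cut_out(n,cam):
            ys,xs=np.nonzero(d['pixels']); print(cam,n,'%.2f'%d['confidence'],d['rect'],ray(c,(xs.mean(),ys.mean()),.034).round(3))
pose()
E
```

```text
top blue_1 0 0.86 [ 0.4411 -0.0735] area 0.97 [296. 263.]
top blue_1 0 0.71 [0.4738 0.0371] area 0.99 [256. 253.]
top blue_1 0.01 0.86 [ 0.4404 -0.0731] area 0.96 [296. 263.]
top blue_1 0.01 0.71 [0.4729 0.0366] area 0.97 [256. 253.]
top steel_1 0 0.65 [0.6182 0.0305] area 1.02 [257. 202.]
top steel_1 0 0.62 [ 0.4712 -0.2235] area 0.95 [349. 252.]
top steel_1 0.01 0.65 [0.6161 0.03  ] area 1.01 [257. 202.]
top steel_1 0.01 0.62 [ 0.4703 -0.2219] area 0.93 [349. 252.]
top drawer_handle 0.66 [136.6, 173.2, 228.6, 268.0] [0.57  0.264 0.034]
top drawer_handle 0.45 [178.1, 185.8, 204.3, 209.0] [0.633 0.222 0.034]
top drawer_handle 0.32 [338.9, 240.7, 362.6, 263.8] [ 0.471 -0.224  0.034]
top dimmer_grip 0.72 [390.7, 252.5, 406.0, 268.1] [ 0.442 -0.358  0.034]
top dimmer_grip 0.48 [375.8, 214.7, 392.9, 231.8] [ 0.553 -0.325  0.034]
top caddy 0.72 [246.2, 190.4, 266.2, 213.1] [0.618 0.031 0.034]
top caddy 0.65 [37.0, 158.3, 227.5, 268.4] [0.585 0.421 0.034]
side blue_1 0 0.62 [0.4744 0.0408] area 0.99 [218. 207.]
side blue_1 0 0.56 [ 0.4411 -0.071 ] area 0.97 [210. 243.]
side blue_1 0.01 0.62 [0.4739 0.0306] area 0.97 [218. 207.]
side blue_1 0.01 0.56 [ 0.441  -0.0799] area 0.95 [210. 243.]
side steel_1 0 0.63 [0.6178 0.0322] area 0.93 [275. 199.]
side steel_1 0 0.63 [ 0.471  -0.2216] area 0.97 [235. 292.]
side steel_1 0.01 0.63 [0.6157 0.0221] area 0.91 [275. 199.]
side steel_1 0.01 0.63 [ 0.4705 -0.2289] area 0.95 [235. 292.]
side drawer_handle 0.56 [196.4, 113.8, 297.2, 186.5] [0.569 0.237 0.034]
side drawer_handle 0.17 [197.5, 231.8, 226.5, 258.3] [ 0.441 -0.074  0.034]
side dimmer_grip 0.94 [274.3, 317.4, 298.6, 340.8] [ 0.553 -0.336  0.034]
side dimmer_grip 0.85 [224.6, 344.4, 245.6, 368.6] [ 0.445 -0.373  0.034]
side caddy 0.58 [177.5, 27.6, 300.8, 186.2] [0.586 0.449 0.034]
t 0.95 tcp [0.2154 0.5867 0.2313] yaw_x 159.8 z [-0.  0. -1.] F [-0.6 -0.2 -0.4] T [-0.02  0.   -0.  ] g 0.997 j6 -0.12 j1 1.10
```

Run:
```python
from h import *
show('top','pics/t2.png',(120,150,260,280),4.2)
show('top','pics/t3.png',(330,190,440,290),5)
```

```text
(no output)
```

View t2.

View pics/t2.png

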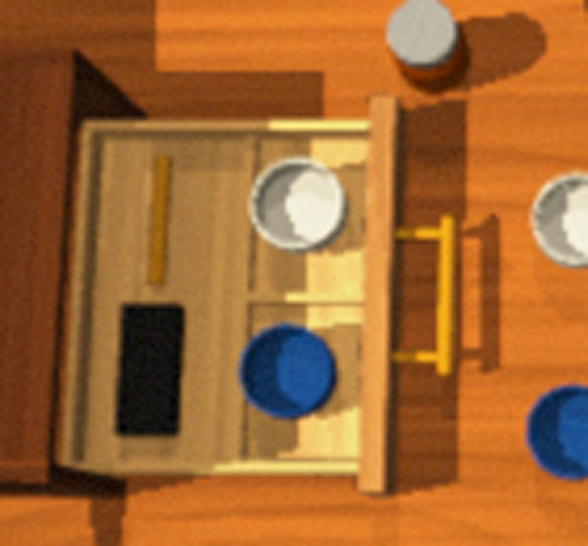

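View pics/t3.png

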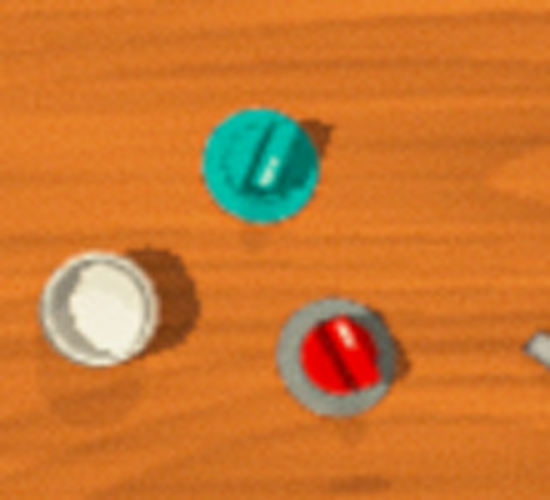

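```bash
cat >> h.py <<'E'
def ellfit(cam,f,kind,box):
    l,t,r,b=box; s=f[t:b,l:r].astype(int); hsv=cv2.cvtColor(f[t:b,l:r],cv2.COLOR_BGR2HSV)
    if kind=='blue': m=(hsv[...,0]>100)&(hsv[...,0]<130)&(hsv[...,1]>110)&(hsv[...,2]>50)
    else: m=(hsv[...,1]<75)&(hsv[...,2]>70)
    m=cv2.morphologyEx(m.astype(np.uint8),cv2.MORPH_CLOSE,np.ones((3,3)))
    cs,_=cv2.findContours(m,cv2.RETR_EXTERNAL,cv2.CHAIN_APPROX_NONE)
    k=cv2.convexHull(max(cs,key=cv2.contourArea)); e=cv2.fitEllipse(k)
    return np.array(e[0])+[l,t],e[1]
E
python3 - <<'E'
from h import *
for cam,bx in(('top',{'blue':(172,224,207,256),'steel':(174,184,209,213)}),('side',{'blue':(205,140,242,166),'steel':(248,135,282,160)})):
    f=manip.grab_frame(cam); c=manip.get_calibration(cam)
    for k,b in bx.items():
        uv,ax=ellfit(cam,f,k,b); print(cam,k,uv.round(1),np.round(ax,1),ray(c,uv,.056).round(4))
c=manip.get_calibration('top')
for n,uv,z in(('h1',(447,222),.034),('h2',(444,368),.034),('ftopL',(383,98),.058),('ftopR',(372,490),.058),('caddyL',(78,55),.168),('caddyR',(50,475),.168)):
    print(n,ray(c,np.array(uv)/4.2+[120,150],z).round(3))
for n,uv in (('red',(341,355)),('red_barA',(343,325)),('red_barB',(352,385))): print(n,ray(c,np.array(uv)/5+[330,190],.037 if n=='red' else .044).round(4))
pose()
E
```

```text
top blue [188.1 238. ] [20.8 21.8] [0.5168 0.2235 0.056 ]
top steel [190.7 198.5] [21.4 22.5] [0.629 0.218 0.056]
side blue [222.9 152. ] [20.4 21.7] [0.5178 0.2174 0.056 ]
side steel [264.3 147.4] [20.  24.2] [0.629 0.209 0.056]
h1 [0.619 0.119 0.034]
h2 [0.518 0.121 0.034]
ftopL [0.701 0.16  0.058]
ftopR [0.436 0.166 0.058]
caddyL [0.702 0.333 0.168]
caddyR [0.443 0.34  0.168]
red [ 0.4414 -0.3595  0.037 ]
red_barA [ 0.4575 -0.36    0.044 ]
red_barB [ 0.4244 -0.3624  0.044 ]
t 1.15 tcp [0.2154 0.5867 0.2313] yaw_x 159.8 z [ 0. -0. -1.] F [0.6 0.1 0.1] T [ 0.   -0.03  0.01] g 0.998 j6 -0.12 j1 1.10
```

```bash
python3 -m creep '[[0,0,-7,0,0,0,1],[0,0,-7,0,0,0,1],[0,0,-7,0,0,0,1],[0,0,-7,0,0,0,1],[0,0,-7,0,0,0,1],[0,0,-7,0,0,0,1],[0,0,-7,0,0,0,1],[0,0,-7,0,0,0,1],[0,0,-7,0,0,0,1],[0,0,-7,0,0,0,1],[0,0,-7,0,0,0,1],[0,0,-7,0,0,0,1],[0,0,-7,0,0,0,1],[0,0,-7,0,0,0,1],[0,0,-7,0,0,0,1],[0,0,-7,0,0,0,1]]'; python3 -c "
from h import *; pose()"
```

```text
time: 2.48
tool_pos: [0.2154, 0.5867, 0.2313]
tool_rot: [0.0, 0.72, -0.693, 0.0]
contact_force: [-0.7, 0.2, -0.0]
gripper_width: 0.998
t 2.48 tcp [0.2154 0.5867 0.2313] yaw_x -87.8 z [-0. -0. -1.] F [-0.7  0.2 -0. ] T [-0.01 -0.04  0.01] g 0.998 j6 -2.08 j1 1.10
```

```bash
cat >> h.py <<'E'
def to(*P):
    s,r=pose()
    for p in P:
        print(p,'->',(r.inv().apply(np.array(p)-s['tool_pos'])*1000).round(1),'mm tool')
E
python3 -m creep '[[0,0,7,0,0,0,1],[0,0,7,0,0,0,1],[0,0,7,0,0,0,1],[0,0,7,0,0,0,1],[0,0,7,0,0,0,1],[0,0,7,0,0,0,1],[0,0,7,0,0,0,1],[0,0,7,0,0,0,1],[0,0,7,0,0,0,1],[0,0,7,0,0,0,1],[0,0,7,0,0,0,1],[0,0,7,0,0,0,1],[0,0,7,0,0,0,1],[0,0,7,0,0,0,1],[0,0,7,0,0,0,1],[0,0,7,0,0,0,1]]'; python3 -m creep '[[0,0,7,0,0,0,1],[0,0,7,0,0,0,1],[0,0,7,0,0,0,1],[0,0,7,0,0,0,1],[0,0,7,0,0,0,1],[0,0,7,0,0,0,1],[0,0,7,0,0,0,1],[0,0,7,0,0,0,1],[0,0,7,0,0,0,1],[0,0,5.9,0,0,0,1]]'; python3 -c "
from h import *; to((.474,.039,.22),(.474,.039,.016))"
```

```text
time: 3.82
tool_pos: [0.2153, 0.5867, 0.2313]
tool_rot: [-0.0, 0.178, 0.984, 0.0]
contact_force: [0.0, 1.5, 0.5]
gripper_width: 0.997
time: 4.65
tool_pos: [0.2154, 0.5867, 0.2313]
tool_rot: [0.0, 0.703, 0.711, 0.0]
contact_force: [-0.6, 0.3, -0.8]
gripper_width: 0.997
t 4.65 tcp [0.2154 0.5867 0.2313] yaw_x 90.6 z [ 0. -0. -1.] F [-0.6  0.3 -0.8] T [-0.04  0.02  0.05] g 0.997 j6 1.09 j1 1.10
(0.474, 0.039, 0.22) -> [-550.4  252.8   11.3] mm tool
(0.474, 0.039, 0.016) -> [-550.4  252.8  215.3] mm tool
```

```bash
python3 -m creep '[[0,0,0,-0.0344,0.0158,0,1],[0,0,0,-0.0344,0.0158,0,1],[0,0,0,-0.0344,0.0158,0,1],[0,0,0,-0.0344,0.0158,0,1],[0,0,0,-0.0344,0.0158,0,1],[0,0,0,-0.0344,0.0158,0,1],[0,0,0,-0.0344,0.0158,0,1],[0,0,0,-0.0344,0.0158,0,1],[0,0,0,-0.0344,0.0158,0,1],[0,0,0,-0.0344,0.0158,0,1],[0,0,0,-0.0344,0.0158,0,1],[0,0,0,-0.0344,0.0158,0,1],[0,0,0,-0.0344,0.0158,0,1],[0,0,0,-0.0344,0.0158,0,1],[0,0,0,-0.0344,0.0158,0,1],[0,0,0,-0.0344,0.0158,0,1],[0,0,0,0,0,0,1],[0,0,0,0,0,0,1]]'
python3 - <<'E'
from h import *; to((.474,.039,.016))
show('wrist','pics/w1.png')
for n in('blue_1','steel_1'):
    for o in cups('wrist',n,0): print(n,'%.2f'%o[0],o[1].round(4),'area %.2f'%o[2],o[3].round(0))
E
```

```text
time: 6.15
tool_pos: [0.4776, 0.039, 0.2313]
tool_rot: [-0.0, 0.703, 0.712, -0.0]
contact_force: [-0.5, 0.8, -0.3]
gripper_width: 1.002
t 6.15 tcp [0.4776 0.039  0.2313] yaw_x 90.7 z [-4.e-04  3.e-04 -1.e+00] F [-0.5  0.8 -0.3] T [ 0.01  0.03 -0.01] g 1.002 j6 -0.09 j1 -0.07
(0.474, 0.039, 0.016) -> [ -0.   -3.5 215.3] mm tool
blue_1 0.63 [0.4736 0.0408] area 0.97 [281. 183.]
blue_1 0.60 [ 0.4412 -0.0712] area 1.00 [251. 278.]
steel_1 0.76 [ 0.4733 -0.1825] area 0.08 [278. 359.]
steel_1 0.58 [0.6185 0.036 ] area 1.02 [419. 189.]
```

View pics/w1.png

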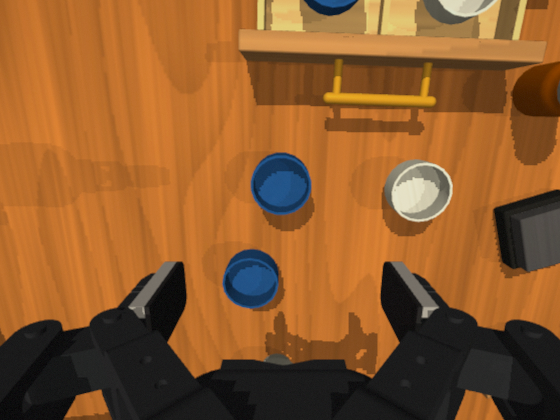

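```bash
python3 -m creep '[[0,0,0,0.0005,-0.0036,0.03,1],[0,0,0,0,0,0.035,1],[0,0,0,0,0,0.035,1],[0,0,0,0,0,0.035,1],[0,0,0,0,0,0.035,1],[0,0,0,0,0,0.025,1],[0,0,0,0,0,0.018,1],[0,0,0,0,0,0,1],[0,0,0,0,0,0,0],[0,0,0,0,0,0,0],[0,0,0,0,0,0,0],[0,0,0,0,0,0,0],[0,0,0,0,0,0,0],[0,0,0,0,0,0,0],[0,0,0,0,0,0,0]]'
python3 - <<'E'
from h import *; pose(); show('wrist','pics/w2.png')
show('side','pics/s2.png',(150,100,350,250),4)
E
```

```text
time: 7.55
tool_pos: [0.4756, 0.0412, 0.0207]
tool_rot: [0.001, 0.701, 0.713, 0.002]
contact_force: [-0.9, 2.0, 5.9]
gripper_width: 0.705
t 7.55 tcp [0.4756 0.0412 0.0207] yaw_x 90.9 z [ 4.2e-03  5.0e-04 -1.0e+00] F [-0.9  2.   5.9] T [ 0.26  0.16 -0.01] g 0.705 j6 -0.09 j1 -0.07
```

View pics/w2.png

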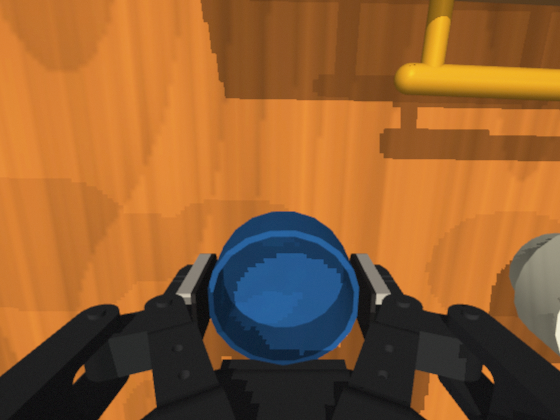

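View pics/s2.png

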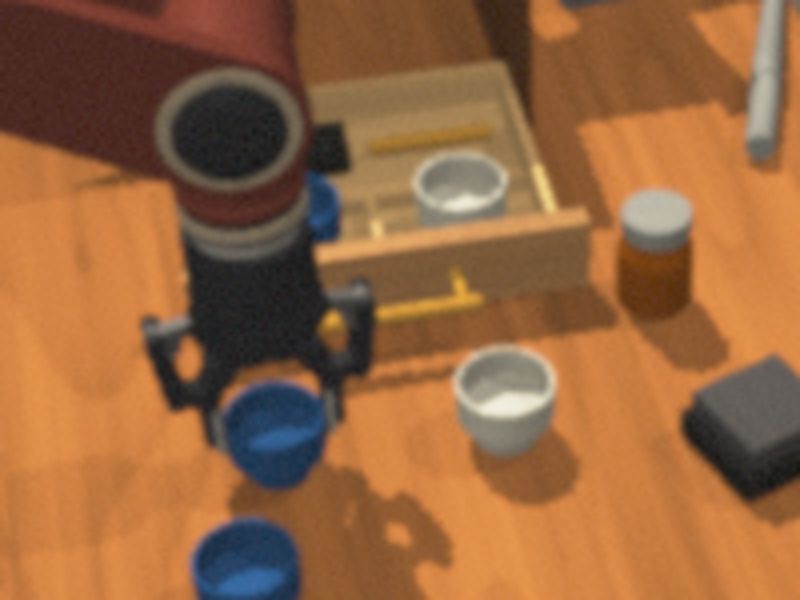

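```bash
python3 -m creep '[[0,0,0,0,0,-0.01,0],[0,0,0,0,0,-0.03,0],[0,0,0,0,0,-0.035,0],[0,0,0,0,0,-0.035,0],[0,0,0,0,0,-0.03,0],[0,0,0,0.035,0.014,0,0],[0,0,0,0.035,0.014,0,0],[0,0,0,0.032,0.014,0,0],[0,0,0,0,0,0,0],[0,0,0,0,0,0,0]]'
python3 - <<'E'
from h import *; pose(); show('wrist','pics/w3.png')
c=manip.get_calibration('wrist')
print('pred base',proj(c,[[.517,.222,.056],[.629,.216,.056]]).round(0))
for n in('blue_1','steel_1'):
    for o in cups('wrist',n,0.01): print(n,'%.2f'%o[0],o[1].round(4),'area %.2f'%o[2],o[3].round(0))
E
```

```text
time: 8.48
tool_pos: [0.5138, 0.1448, 0.1586]
tool_rot: [0.0, 0.7, 0.714, -0.0]
contact_force: [-0.1, -1.1, -1.8]
gripper_width: 0.704
t 8.48 tcp [0.5138 0.1448 0.1586] yaw_x 91.1 z [-4.e-04 -4.e-04 -1.e+00] F [-0.1 -1.1 -1.8] T [0.01 0.04 0.05] g 0.704 j6 0.12 j1 0.14
pred base [[292. 101.]
 [447. 113.]]
blue_1 0.90 [0.5137 0.0656] area 3.97 [283. 289.]
steel_1 0.71 [0.6282 0.0606] area 0.05 [414. 295.]
```

View pics/w3.png

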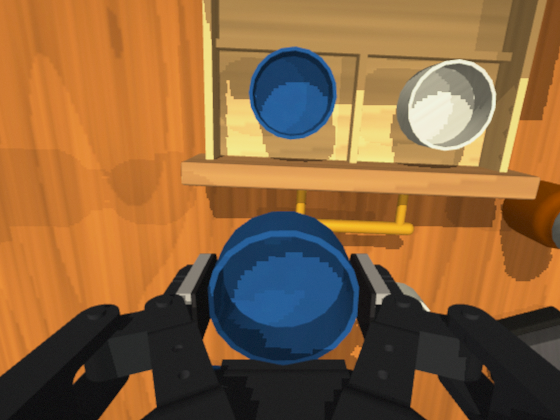

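Run:
```python
from h import *
c=manip.get_calibration('wrist'); f=manip.grab_frame('wrist')
for k,b in(('blue',(245,40,340,145)),('steel',(390,55,500,155))):
    uv,ax=ellfit('wrist',f,k,b); print(k,uv.round(1),np.round(ax,1),ray(c,uv,.056).round(4))
uv,ax=ellfit('wrist',f,'blue',(180,225,380,370)); print('held',uv,ax,ray(c,(283.5,297),.184))
p=proj(c,ring(.031,.184)+[.5138,.1448,0]); print(p.min(0),p.max(0))
```

```text
blue [292.7  89.7] [86.7 91.9] [0.5177 0.229  0.056 ]
steel [447.9 101.5] [ 88.1 103.6] [0.6282 0.2228 0.056 ]
held [283.37563324 290.51818848] (150.69606018066406, 152.32095336914062) [0.51267493 0.14129526 0.184     ]
[209.50143526 215.97541434] [363.44831176 353.81495932]
```

```bash
python3 -m creep '[[0,0,0,0.03,0.001,0,0],[0,0,0,0.03,0.001,0,0],[0,0,0,0.022,0.002,0.01,0],[0,0,0,0,0,0.025,0],[0,0,0,0,0,0.025,0],[0,0,0,0,0,0.0105,0],[0,0,0,0,0,0,0],[0,0,0,0,0,0,0],[0,0,0,0,0,0,0]]'
python3 - <<'E'
from h import *; to((.518,.227,.08)); show('wrist','pics/w4.png',(100,100,460,370),2.2)
show('side','pics/s4.png',(170,90,310,195),5.7)
E
```

```text
time: 9.43
tool_pos: [0.5177, 0.2254, 0.0895]
tool_rot: [0.001, 0.702, 0.713, 0.001]
contact_force: [0.4, -0.3, -1.8]
gripper_width: 0.704
t 9.43 tcp [0.5177 0.2254 0.0895] yaw_x 90.9 z [ 2.4e-03  7.0e-04 -1.0e+00] F [ 0.4 -0.3 -1.8] T [ 0.01 -0.03  0.04] g 0.704 j6 0.26 j1 0.28
(0.518, 0.227, 0.08) -> [1.6 0.3 9.5] mm tool
```

View pics/w4.png

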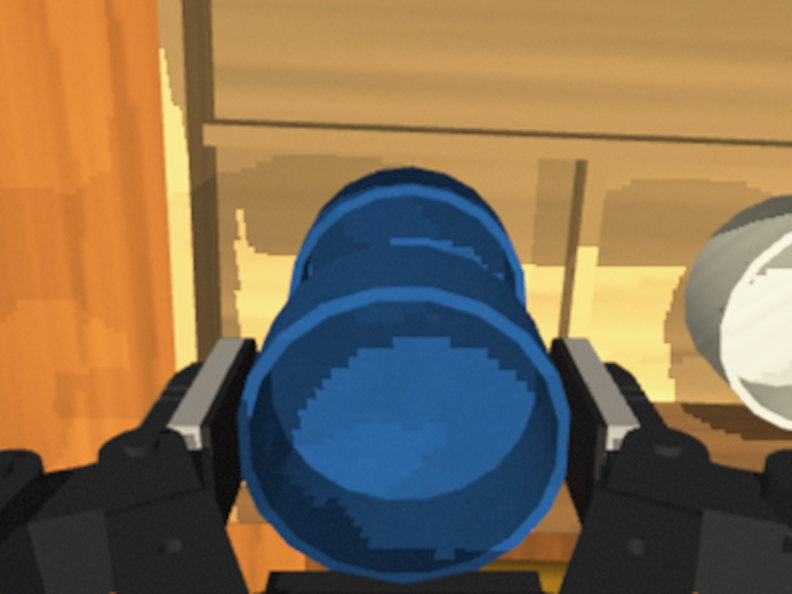

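View pics/s4.png

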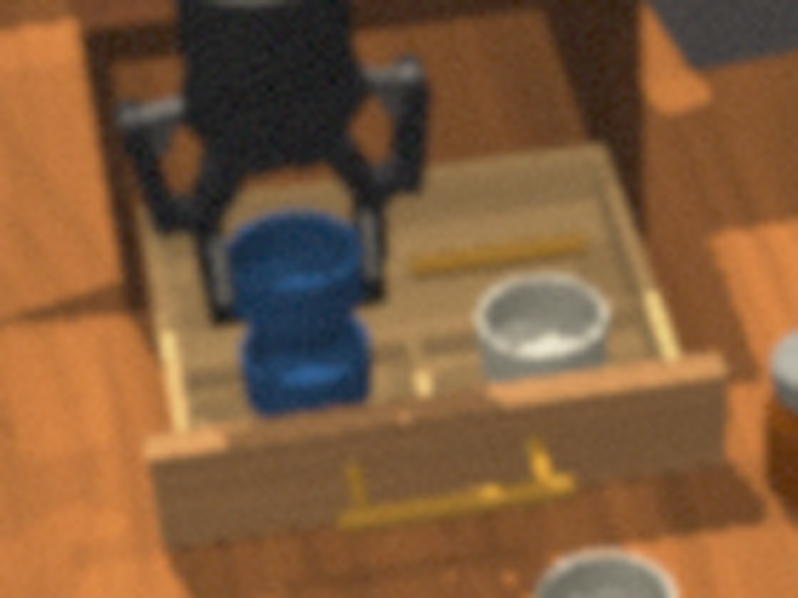

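Run:
```python
from h import *
c=manip.get_calibration('wrist')
print('base far',ray(c,(285.7,184),.056)-[0,.031,0],'held far',ray(c,(284.3,230.5),.1148)-[0,.031,0],'held near',ray(c,(284.3,363.5),.1148)+[0,.031,0])
print('cx base',[ray(c,(u,210),.056)[0] for u in(234,337)],'held',[ray(c,(u,290),.1148)[0] for u in(209.5,359)])
```

```text
base far [0.51804986 0.22726415 0.056     ] held far [0.51703312 0.22131436 0.1148    ] held near [0.51807879 0.2216947  0.1148    ]
cx base [np.float64(0.48916461426635227), np.float64(0.5472724071229681)] held [np.float64(0.4870656469774149), np.float64(0.5478651251412335)]
```

```bash
python3 -m creep '[[0,0,0,0.004,0.0003,0,0],[0,0,0,0,0,0.008,0],[0,0,0,0,0,0.008,0],[0,0,0,0,0,0.006,0],[0,0,0,0,0,0,0],[0,0,0,0,0,0,0]]'
python3 - <<'E'
from h import *; pose(); show('wrist','pics/w5.png',(100,100,460,370),2.2)
E
```

```text
time: 10.03
tool_pos: [0.5159, 0.2295, 0.0645]
tool_rot: [-0.001, 0.701, 0.713, -0.001]
contact_force: [1.7, -0.5, -0.5]
gripper_width: 0.704
t 10.03 tcp [0.5159 0.2295 0.0645] yaw_x 90.9 z [-2.3e-03 -7.0e-04 -1.0e+00] F [ 1.7 -0.5 -0.5] T [ 0.05  0.02 -0.01] g 0.704 j6 0.27 j1 0.29
```

View pics/w5.png

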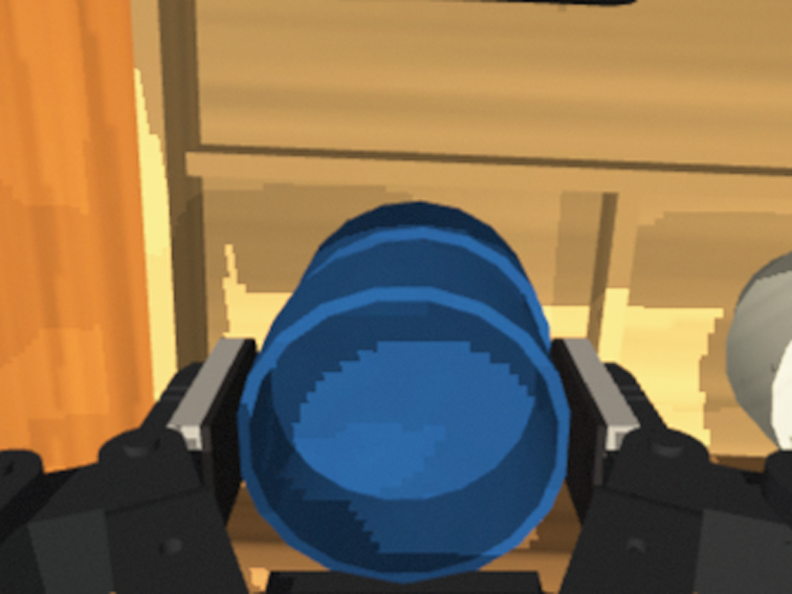

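```bash
python3 -m creep '[[0,0,0,0,0.0015,0,0],[0,0,0,0,0,0.004,0],[0,0,0,0,0,0.004,0],[0,0,0,0,0,0.002,0],[0,0,0,0,0,0,0],[0,0,0,0,0,0,0]]'
python3 - <<'E'
from h import *; pose(); show('wrist','pics/w6.png',(100,100,460,370),2.2)
E
```

```text
time: 10.58
tool_pos: [0.5187, 0.2298, 0.0567]
tool_rot: [0.0, 0.701, 0.713, 0.0]
contact_force: [-2.9, -0.9, 5.7]
gripper_width: 0.702
t 10.58 tcp [0.5187 0.2298 0.0567] yaw_x 90.9 z [ 4.e-04 -0.e+00 -1.e+00] F [-2.9 -0.9  5.7] T [-0.17  0.35 -0.03] g 0.702 j6 0.27 j1 0.29
```

View pics/w6.png

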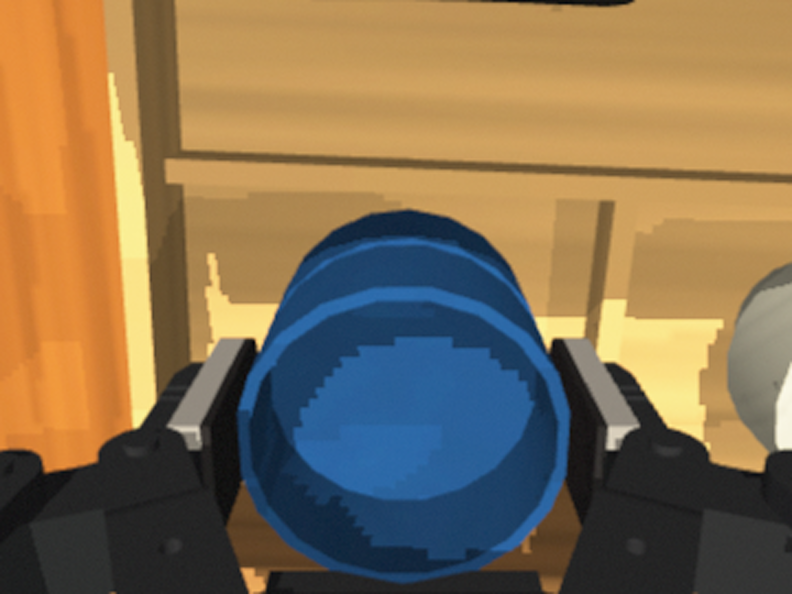

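```bash
python3 -m creep '[[0,0,0,0,0,0.0015,0],[0,0,0,0,0,0,0],[0,0,0,0,0,0,0]]'; python3 -m creep '[[0,0,0,0,0,0,1],[0,0,0,0,0,0,1],[0,0,0,0,0,0,1],[0,0,0,0,0,0,1],[0,0,0,0,0,-0.005,1],[0,0,0,0,0,-0.03,1],[0,0,0,0,0,-0.04,1],[0,0,0,0,0,-0.04,1],[0,0,0,0,0,0,1]]'
python3 - <<'E'
from h import *; pose(); show('wrist','pics/w7.png',(100,0,460,270),2.2)
show('side','pics/s7.png',(170,90,310,195),5.7)
E
```

```text
time: 10.88
tool_pos: [0.5188, 0.2301, 0.0567]
tool_rot: [0.0, 0.701, 0.713, 0.0]
contact_force: [-6.2, -1.4, 13.7]
gripper_width: 0.701
time: 11.63
tool_pos: [0.5233, 0.2313, 0.1797]
tool_rot: [0.004, 0.701, 0.713, 0.007]
contact_force: [0.8, 1.1, 1.5]
gripper_width: 1.002
t 11.63 tcp [0.5233 0.2313 0.1797] yaw_x 91.0 z [ 0.0155  0.0046 -0.9999] F [0.8 1.1 1.5] T [ 0.02 -0.05  0.03] g 1.002 j6 0.27 j1 0.29
```

View pics/w7.png

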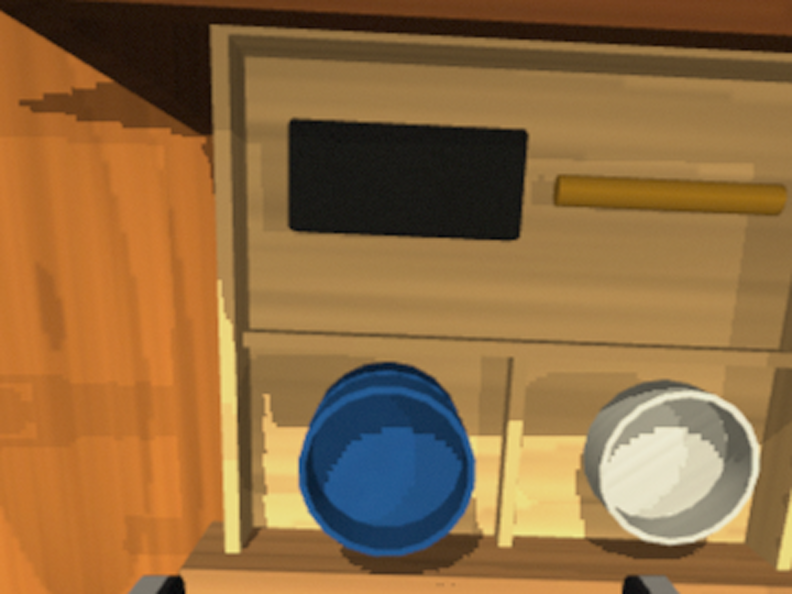

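View pics/s7.png

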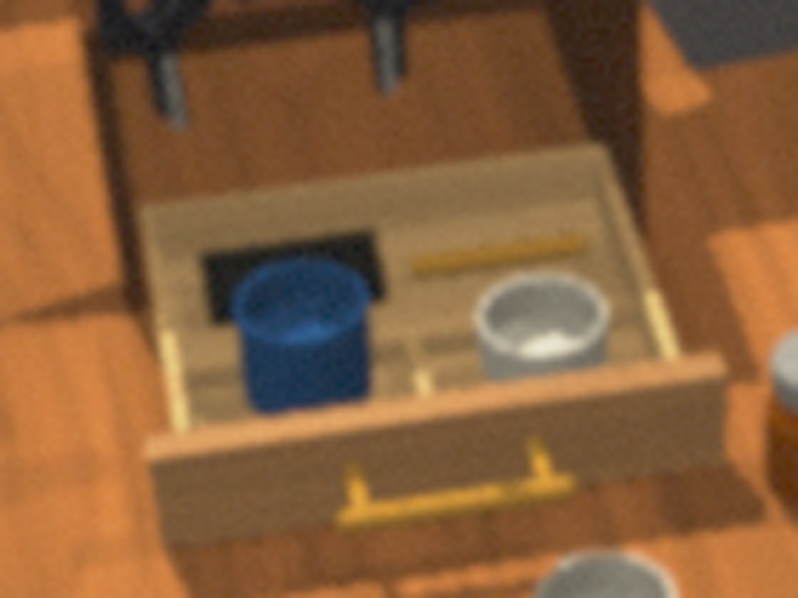

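```bash
cat >> h.py <<'E'
def look(cam='top',ns=('blue_1','steel_1'),z=0.):
    manip.grab_frame(cam)
    for n in ns:
        for o in cups(cam,n,z): print(cam,n,'%.2f'%o[0],o[1].round(4),'area %.2f'%o[2],o[3].round(0))
E
python3 - <<'E'
from h import *; look('top'); look('side'); to((.441,-.0705,.20))
c=manip.get_calibration('wrist'); f=manip.grab_frame('wrist')
uv,ax=ellfit('wrist',f,'blue',(225,160,325,260)); print(uv,ax,ray(c,uv,.082))
E
```

```text
top blue_1 0.76 [ 0.4398 -0.0749] area 0.93 [296. 264.]
top blue_1 0.58 [0.5246 0.2222] area 0.67 [190. 236.]
top steel_1 0.93 [0.6167 0.0321] area 0.99 [257. 203.]
top steel_1 0.75 [ 0.4703 -0.2233] area 0.97 [349. 252.]
top steel_1 0.54 [0.5731 0.2256] area 8.87 [189. 219.]
side blue_1 0.92 [0.5218 0.2783] area 0.88 [222. 146.]
side steel_1 0.88 [ 0.4712 -0.222 ] area 0.97 [235. 292.]
side steel_1 0.78 [0.617  0.0339] area 0.94 [275. 199.]
side steel_1 0.71 [0.6345 0.2452] area 0.82 [264. 147.]
side steel_1 0.30 [ 0.4453 -0.3718] area 0.47 [235. 358.]
t 12.03 tcp [0.5173 0.2294 0.1673] yaw_x 90.9 z [-3.3e-03 -9.0e-04 -1.0e+00] F [ 0.6 -0.4 -0.2] T [ 0.01 -0.05 -0.03] g 0.999 j6 0.27 j1 0.29
(0.441, -0.0705, 0.2) -> [-298.7  -81.3  -32.2] mm tool
[285.75133896 211.14581299] (82.63549041748047, 92.58563995361328) [0.51783964 0.2309542  0.082     ]
```

```bash
python3 -m creep '[[0,0,0,-0.0335,-0.0085,0,1],[0,0,0,-0.0335,-0.0085,0,1],[0,0,0,-0.0335,-0.0085,0,1],[0,0,0,-0.0335,-0.0085,0,1],[0,0,0,-0.0335,-0.0085,0,1],[0,0,0,-0.0335,-0.0085,0,1],[0,0,0,-0.0335,-0.0085,0,1],[0,0,0,-0.0335,-0.0085,0,1],[0,0,0,-0.0335,-0.0085,0,1],[0,0,0,0,0,0,1],[0,0,0,0,0,0,1],[0,0,0,0,0,0,1]]'
python3 - <<'E'
from h import *; to((.441,-.0720,.018)); look('wrist',('blue_1',))
E
```

```text
time: 13.08
tool_pos: [0.4466, -0.0727, 0.1689]
tool_rot: [-0.001, 0.701, 0.713, 0.0]
contact_force: [0.2, 0.6, -0.1]
gripper_width: 1.002
t 13.08 tcp [ 0.4466 -0.0727  0.1689] yaw_x 90.9 z [-7.e-04  8.e-04 -1.e+00] F [ 0.2  0.6 -0.1] T [ 0.02  0.02 -0.01] g 1.002 j6 -0.34 j1 -0.33
(0.441, -0.072, 0.018) -> [  0.6  -5.5 150.9] mm tool
wrist blue_1 0.96 [ 0.4418 -0.0722] area 1.00 [279. 198.]
```

```bash
python3 -m creep '[[0,0,0,-0.0015,-0.0055,0.02,1],[0,0,0,0,0,0.035,1],[0,0,0,0,0,0.035,1],[0,0,0,0,0,0.035,1],[0,0,0,0,0,0.015,1],[0,0,0,0,0,0.011,1],[0,0,0,0,0,0,1],[0,0,0,0,0,0,1],[0,0,0,0,0,0,0],[0,0,0,0,0,0,0],[0,0,0,0,0,0,0],[0,0,0,0,0,0,0],[0,0,0,0,0,0,0],[0,0,0,0,0,0,0]]'
python3 - <<'E'
from h import *; to((.517,.17,.18)); show('wrist','pics/w8.png')
E
```

```text
time: 14.35
tool_pos: [0.4434, -0.0751, 0.0211]
tool_rot: [0.002, 0.701, 0.713, 0.001]
contact_force: [-1.2, 0.8, 5.6]
gripper_width: 0.712
t 14.35 tcp [ 0.4434 -0.0751  0.0211] yaw_x 90.9 z [ 0.0044 -0.0012 -1.    ] F [-1.2  0.8  5.6] T [0.15 0.24 0.02] g 0.712 j6 -0.35 j1 -0.33
(0.517, 0.17, 0.18) -> [ 243.7   78.3 -158.9] mm tool
```

View pics/w8.png

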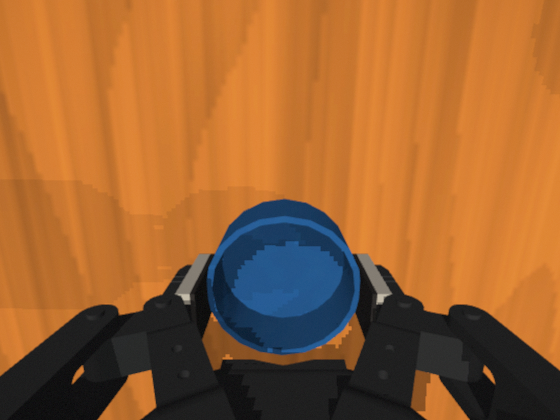

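```bash
python3 -m creep '[[0,0,0,0,0,-0.01,0],[0,0,0,0,0,-0.03,0],[0,0,0,0,0,-0.035,0],[0,0,0,0,0,-0.035,0],[0,0,0,0,0,-0.02,0],[0,0,0,0.0335,0.0082,0,0],[0,0,0,0.0335,0.0082,0,0],[0,0,0,0.0335,0.0082,0,0],[0,0,0,0.0335,0.0082,0,0],[0,0,0,0.0335,0.0082,0,0],[0,0,0,0.0335,0.0082,0,0],[0,0,0,0.0335,0.0082,0,0],[0,0,0,0.0335,0.0082,0,0],[0,0,0,0.0335,0.0082,0,0],[0,0,0,0,0,0,0],[0,0,0,0,0,0,0],[0,0,0,0,0,0,0]]'
python3 - <<'E'
from h import *; to((.5183,.2265,.105)); show('wrist','pics/w9.png')
E
```

```text
time: 15.82
tool_pos: [0.5101, 0.228, 0.149]
tool_rot: [0.0, 0.701, 0.713, 0.0]
contact_force: [-0.2, -0.8, -0.9]
gripper_width: 0.715
t 15.82 tcp [0.5101 0.228  0.149 ] yaw_x 91.0 z [ 6.e-04 -3.e-04 -1.e+00] F [-0.2 -0.8 -0.9] T [-0.04  0.01 -0.04] g 0.715 j6 0.27 j1 0.29
(0.5183, 0.2265, 0.105) -> [-1.6  8.2 44. ] mm tool
```

View pics/w9.png

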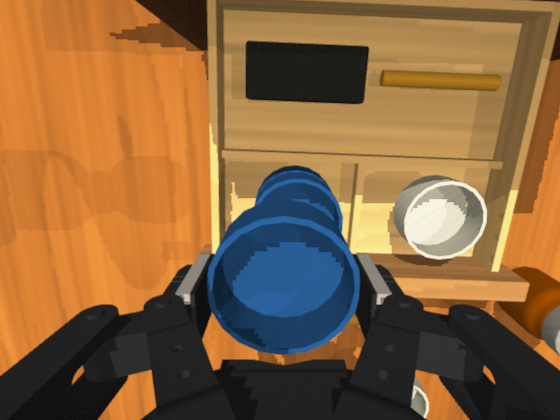

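```bash
python3 -m creep '[[0,0,0,-0.0005,0.0082,0.01,0],[0,0,0,0,0,0.015,0],[0,0,0,0,0,0.014,0],[0,0,0,0,0,0,0],[0,0,0,0,0,0,0]]'
python3 - <<'E'
from h import *; to((.5183,.2265,.083)); show('wrist','pics/w10.png',(100,100,460,370),2.2)
c=manip.get_calibration('wrist')
E
```

```text
time: 16.28
tool_pos: [0.5176, 0.2265, 0.1087]
tool_rot: [-0.0, 0.702, 0.712, -0.001]
contact_force: [0.7, -0.3, -0.4]
gripper_width: 0.71
t 16.28 tcp [0.5176 0.2265 0.1087] yaw_x 90.9 z [-1.9e-03 -7.0e-04 -1.0e+00] F [ 0.7 -0.3 -0.4] T [ 0.03 -0.    0.  ] g 0.710 j6 0.27 j1 0.28
(0.5183, 0.2265, 0.083) -> [ 0.   0.8 25.7] mm tool
```

View pics/w10.png

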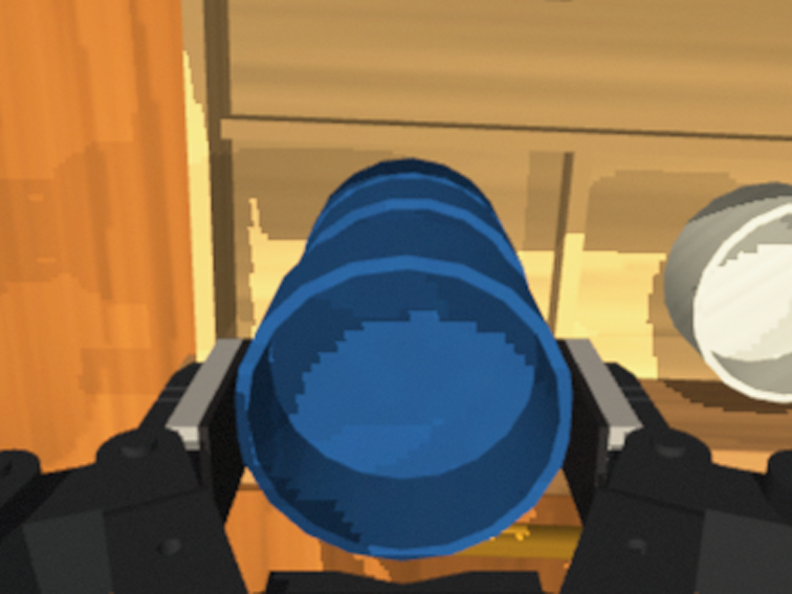

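Run:
```python
from h import *
c=manip.get_calibration('wrist'); pose()
print(ray(c,(286.5,191),.082)-[0,.031,0],ray(c,(284.3,217),.1337)-[0,.031,0],ray(c,(284.3,353.),.1337)+[0,.031,0])
```

```text
t 16.33 tcp [0.5184 0.2269 0.1098] yaw_x 90.9 z [ 2.e-04 -0.e+00 -1.e+00] F [0.2 0.1 0.2] T [ 0.   -0.04  0.03] g 0.710 j6 0.27 j1 0.28
[0.51880962 0.22591274 0.082     ] [0.5174638  0.22769628 0.1337    ] [0.51847893 0.22755323 0.1337    ]
```

```bash
python3 -m creep '[[0,0,0,-0.001,0.0003,0.008,0],[0,0,0,0,0,0.007,0],[0,0,0,0,0,0.005,0],[0,0,0,0,0,0.004,0],[0,0,0,0,0,0.003,0],[0,0,0,0,0,0.0015,0],[0,0,0,0,0,0,0],[0,0,0,0,0,0,0]]'
python3 - <<'E'
from h import *; pose(); show('wrist','pics/w11.png',(100,100,460,370),2.2)
E
```

```text
time: 17.0
tool_pos: [0.5188, 0.2271, 0.083]
tool_rot: [-0.0, 0.701, 0.713, -0.0]
contact_force: [-5.8, -0.9, 10.9]
gripper_width: 0.707
t 17.00 tcp [0.5188 0.2271 0.083 ] yaw_x 91.0 z [-7.e-04 -0.e+00 -1.e+00] F [-5.8 -0.9 10.9] T [-0.25  1.19  0.01] g 0.707 j6 0.26 j1 0.28
```

View pics/w11.png

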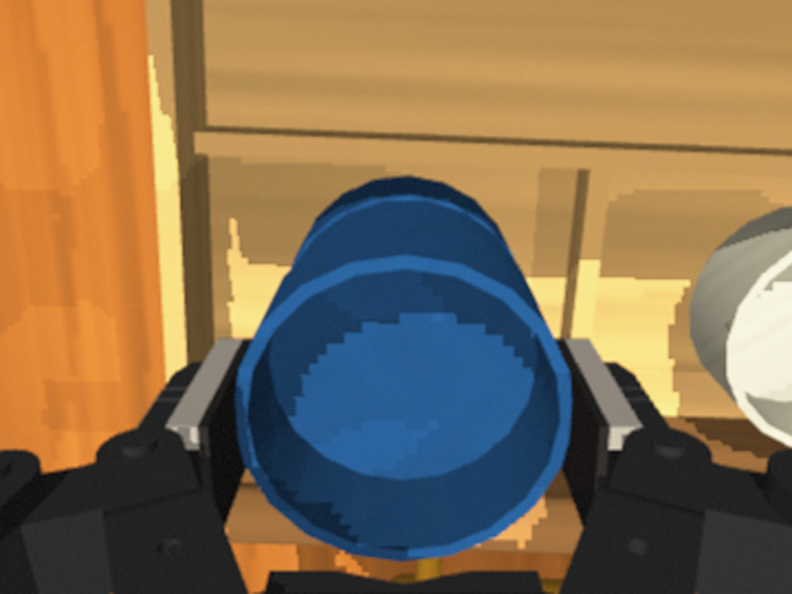

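```bash
python3 -m creep '[[0,0,0,0,-0.0005,0,0],[0,0,0,0,0,0,1],[0,0,0,0,0,0,1],[0,0,0,0,0,0,1],[0,0,0,0,0,0,1],[0,0,0,0,0,-0.01,1],[0,0,0,0,0,-0.03,1],[0,0,0,0,0,-0.04,1],[0,0,0,0,0,0,1],[0,0,0,0,0,0,1]]'
python3 - <<'E'
from h import *; show('wrist','pics/w12.png',(100,0,460,270),2.2)
show('side','pics/s12.png',(170,90,310,195),5.7)
look('top'); look('side',('steel_1',)); to((.618,.0315,.165))
E
```

```text
time: 17.88
tool_pos: [0.5205, 0.2275, 0.1654]
tool_rot: [0.002, 0.701, 0.713, 0.003]
contact_force: [0.5, -0.7, -0.2]
gripper_width: 1.005
top blue_1 0.46 [0.5131 0.2072] area 0.11 [195. 240.]
top blue_1 0.46 [0.5297 0.2229] area 0.47 [190. 234.]
top steel_1 0.96 [0.6187 0.0313] area 0.80 [257. 202.]
top steel_1 0.85 [ 0.436  -0.2363] area 1.00 [354. 264.]
top steel_1 0.73 [ 0.4401 -0.3567] area 0.42 [397. 262.]
side steel_1 0.51 [0.5218 0.2547] area 0.40 [223. 151.]
t 18.23 tcp [0.5173 0.2265 0.1593] yaw_x 90.9 z [-2.5e-03 -8.0e-04 -1.0e+00] F [-0.3 -0.7 -0.1] T [-0.02 -0.01 -0.04] g 0.996 j6 0.26 j1 0.28
(0.618, 0.0315, 0.165) -> [-196.6   97.4   -5.8] mm tool
```

View pics/w12.png

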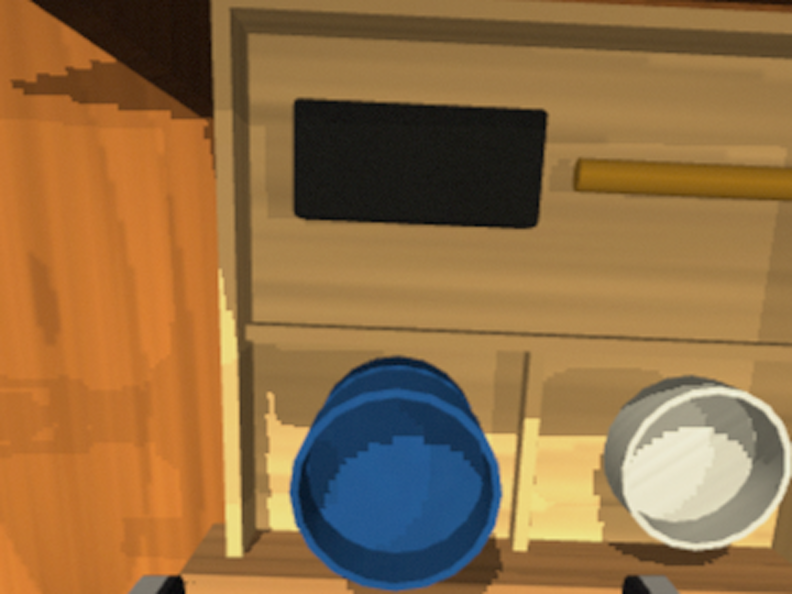

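View pics/s12.png

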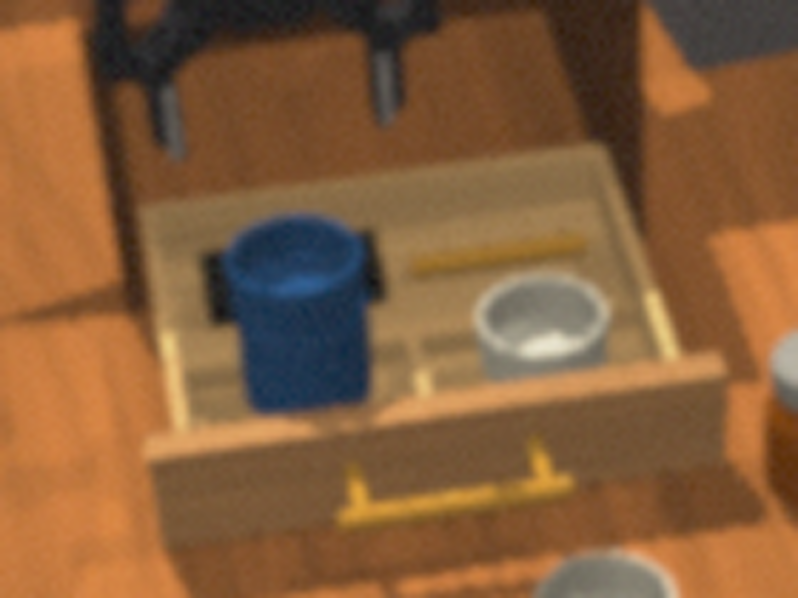

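```bash
python3 -m creep '[[0,0,0,-0.033,0.0163,0,1],[0,0,0,-0.033,0.0163,0,1],[0,0,0,-0.033,0.0163,0,1],[0,0,0,-0.033,0.0163,0,1],[0,0,0,-0.033,0.0163,0,1],[0,0,0,-0.0315,0.0163,0,1],[0,0,0,0,0,0,1],[0,0,0,0,0,0,1],[0,0,0,0,0,0,1]]'
python3 - <<'E'
from h import *; to((.618,.0315,.018)); look('wrist',('steel_1',)); show('top','pics/t13.png')
E
```

```text
time: 18.98
tool_pos: [0.6186, 0.0321, 0.1599]
tool_rot: [-0.001, 0.701, 0.713, -0.0]
contact_force: [-0.3, 0.7, -0.1]
gripper_width: 1.005
t 18.98 tcp [0.6186 0.0321 0.1599] yaw_x 90.9 z [-1.7e-03  5.0e-04 -1.0e+00] F [-0.3  0.7 -0.1] T [-0.03  0.01  0.  ] g 1.005 j6 -0.08 j1 -0.07
(0.618, 0.0315, 0.018) -> [ -0.6  -0.4 141.9] mm tool
wrist steel_1 0.66 [ 0.4295 -0.2052] area 0.06 [100. 414.]
wrist steel_1 0.63 [0.6182 0.0336] area 1.01 [284. 199.]
```

View pics/t13.png

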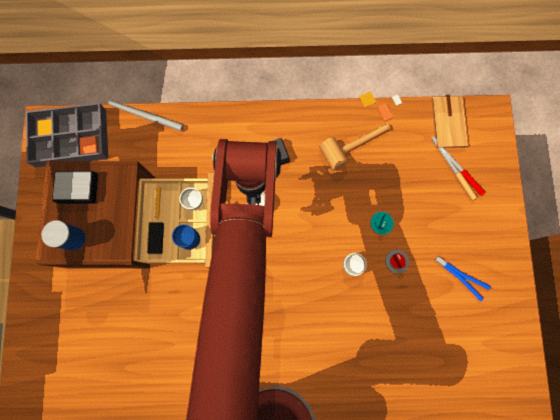

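```bash
python3 -m creep '[[0,0,0,-0.0006,-0.0008,0.02,1],[0,0,0,0,0,0.035,1],[0,0,0,0,0,0.035,1],[0,0,0,0,0,0.026,1],[0,0,0,0,0,0.016,1],[0,0,0,0,0,0.010,1],[0,0,0,0,0,0,1],[0,0,0,0,0,0,1],[0,0,0,0,0,0,0],[0,0,0,0,0,0,0],[0,0,0,0,0,0,0],[0,0,0,0,0,0,0],[0,0,0,0,0,0,0],[0,0,0,0,0,0,0]]'
python3 - <<'E'
from h import *; to((.629,.2265,.14)); show('wrist','pics/w14.png')
E
```

```text
time: 20.3
tool_pos: [0.6205, 0.0312, 0.0218]
tool_rot: [0.002, 0.701, 0.713, 0.002]
contact_force: [-0.9, 0.1, 5.5]
gripper_width: 0.711
t 20.30 tcp [0.6205 0.0312 0.0218] yaw_x 90.9 z [ 4.8e-03 -1.0e-04 -1.0e+00] F [-0.9  0.1  5.5] T [0.06 0.14 0.01] g 0.711 j6 -0.09 j1 -0.07
(0.629, 0.2265, 0.14) -> [ 195.1   12.2 -118.1] mm tool
```

View pics/w14.png

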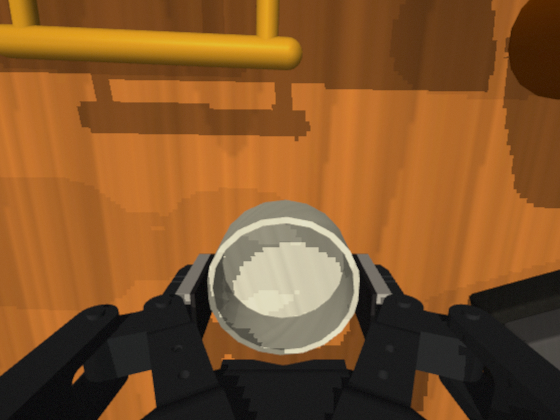

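```bash
python3 -m creep '[[0,0,0,0,0,-0.01,0],[0,0,0,0,0,-0.03,0],[0,0,0,0,0,-0.035,0],[0,0,0,0,0,-0.025,0],[0,0,0,0.032,0.002,0,0],[0,0,0,0.032,0.002,0,0],[0,0,0,0.032,0.002,0,0],[0,0,0,0.032,0.002,0,0],[0,0,0,0.032,0.002,0,0],[0,0,0,0.028,0.002,0,0],[0,0,0,0,0,0.012,0],[0,0,0,0,0,0.014,0],[0,0,0,0,0,0,0],[0,0,0,0,0,0,0],[0,0,0,0,0,0,0]]'
python3 - <<'E'
from h import *; to((.629,.2205,.0578)); show('wrist','pics/w15.png',(100,100,460,370),2.2)
E
```

```text
time: 21.6
tool_pos: [0.6271, 0.2181, 0.0924]
tool_rot: [-0.0, 0.702, 0.712, -0.001]
contact_force: [0.3, -0.4, -1.3]
gripper_width: 0.705
t 21.60 tcp [0.6271 0.2181 0.0924] yaw_x 90.9 z [-1.e-03 -5.e-04 -1.e+00] F [ 0.3 -0.4 -1.3] T [-0.    0.01 -0.03] g 0.705 j6 0.21 j1 0.22
(0.629, 0.2205, 0.0578) -> [ 2.4  2.  34.6] mm tool
```

View pics/w15.png

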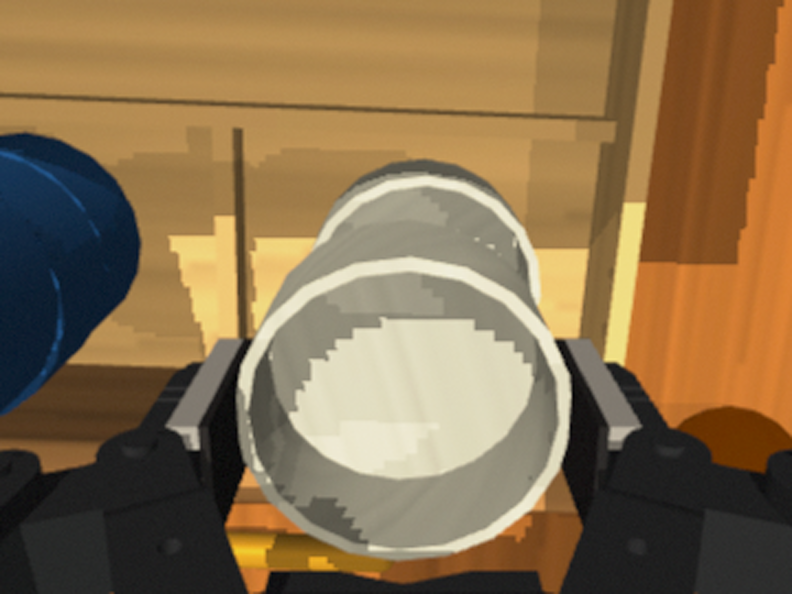

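Run:
```python
from h import *
c=manip.get_calibration('wrist'); pose()
print(ray(c,(292.7,180.5),.056)-[0,.031,0],ray(c,(284.3,217.5),.1170)-[0,.031,0],ray(c,(284.3,353.5),.1170)+[0,.031,0])
print([ray(c,(100+u/2.2,215),.056)[0] for u in(316,539)])
```

```text
t 21.65 tcp [0.6275 0.2183 0.093 ] yaw_x 90.9 z [ 1.e-04 -2.e-04 -1.e+00] F [ 0.  -0.6 -2.3] T [-0.02  0.03  0.  ] g 0.712 j6 0.21 j1 0.22
[0.6314142  0.22121656 0.056     ] [0.62659341 0.21889874 0.117     ] [0.62759443 0.21873355 0.117     ]
[np.float64(0.6036016920706118), np.float64(0.66201661393515)]
```

```bash
python3 -m creep '[[0,0,0,0.002,0.003,0,0],[0,0,0,0,0,0.01,0],[0,0,0,0,0,0.009,0],[0,0,0,0,0,0.007,0],[0,0,0,0,0,0,0],[0,0,0,0,0,0,0]]'
python3 - <<'E'
from h import *; pose(); show('wrist','pics/w16.png',(100,100,460,370),2.2)
E
```

```text
time: 22.15
tool_pos: [0.6292, 0.2212, 0.0652]
tool_rot: [-0.001, 0.701, 0.713, -0.001]
contact_force: [0.1, -0.1, -2.1]
gripper_width: 0.71
t 22.15 tcp [0.6292 0.2212 0.0652] yaw_x 90.9 z [-2.6e-03 -6.0e-04 -1.0e+00] F [ 0.1 -0.1 -2.1] T [-0.01 -0.    0.02] g 0.710 j6 0.21 j1 0.23
```

View pics/w16.png

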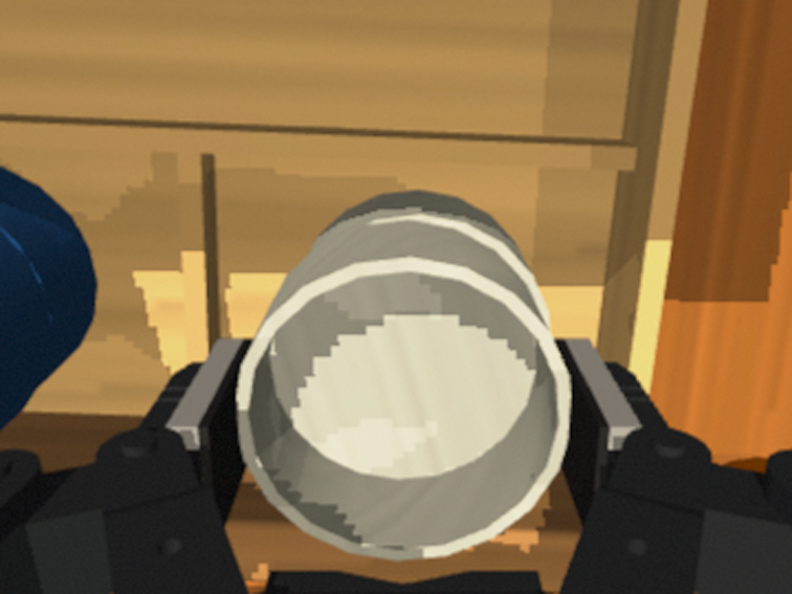

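```bash
python3 -m creep '[[0,0,0,0,0.0012,0.002,0],[0,0,0,0,0,0.004,0],[0,0,0,0,0,0.003,0],[0,0,0,0,0,0.0015,0],[0,0,0,0,0,0,0],[0,0,0,0,0,0,0]]'
python3 - <<'E'
from h import *; pose(); show('wrist','pics/w17.png',(100,100,460,370),2.2)
E
```

```text
time: 22.7
tool_pos: [0.632, 0.2217, 0.0579]
tool_rot: [0.0, 0.701, 0.713, 0.0]
contact_force: [-3.6, -0.3, 5.2]
gripper_width: 0.706
t 22.70 tcp [0.632  0.2217 0.0579] yaw_x 91.0 z [ 9.e-04  2.e-04 -1.e+00] F [-3.6 -0.3  5.2] T [-0.16  0.42 -0.01] g 0.706 j6 0.21 j1 0.23
```

View pics/w17.png

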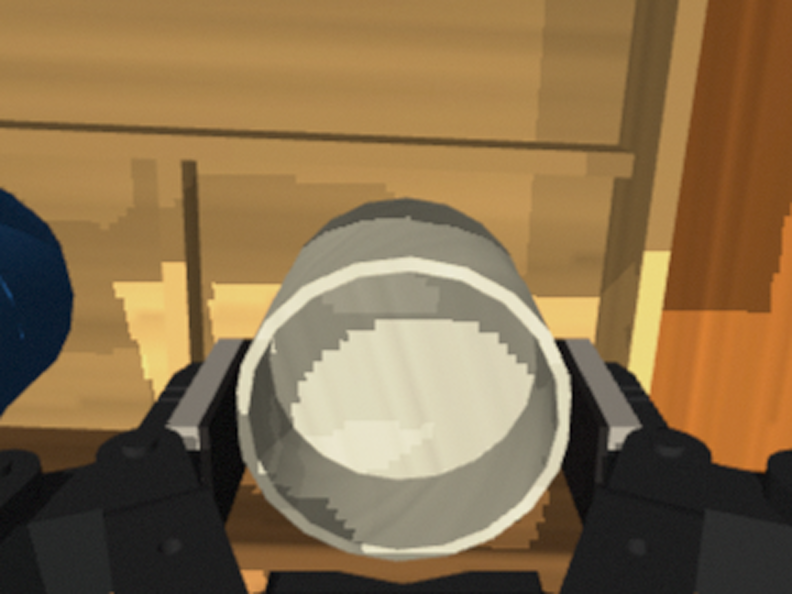

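```bash
python3 -m creep '[[0,0,0,0,-0.0005,0.0015,0],[0,0,0,0,0,0,0],[0,0,0,0,0,0,0]]';python3 -m creep '[[0,0,0,0,0,0,1],[0,0,0,0,0,0,1],[0,0,0,0,0,0,1],[0,0,0,0,0,0,1],[0,0,0,0,0,-0.005,1],[0,0,0,0,0,-0.03,1],[0,0,0,0,0,-0.04,1],[0,0,0,0,0,-0.03,1],[0,0,0,0,0,0,1],[0,0,0,0,0,0,1]]'
python3 - <<'E'
from h import *; show('wrist','pics/w18.png',(100,0,460,270),2.2)
show('side','pics/s18.png',(170,90,310,195),5.7)
look('top',('steel_1',)); look('side',('steel_1',)); to((.436,-.235,.16))
E
```

```text
time: 23.0
tool_pos: [0.632, 0.2217, 0.0578]
tool_rot: [0.001, 0.701, 0.713, 0.001]
contact_force: [-4.9, -1.3, 10.2]
gripper_width: 0.713
time: 23.83
tool_pos: [0.6328, 0.222, 0.1637]
tool_rot: [0.002, 0.701, 0.713, 0.003]
contact_force: [0.5, -0.2, -0.8]
gripper_width: 1.001
top steel_1 0.63 [ 0.4354 -0.2359] area 0.98 [354. 264.]
side steel_1 0.94 [0.6414 0.2745] area 0.97 [264. 140.]
side steel_1 0.63 [ 0.4363 -0.2342] area 0.94 [219. 300.]
t 24.13 tcp [0.6299 0.2212 0.1576] yaw_x 90.9 z [-3.4e-03 -8.0e-04 -1.0e+00] F [0.3 0.7 0.7] T [0.03 0.01 0.07] g 0.999 j6 0.21 j1 0.23
(0.436, -0.235, 0.16) -> [-453.  -201.4   -1.4] mm tool
```

View pics/w18.png

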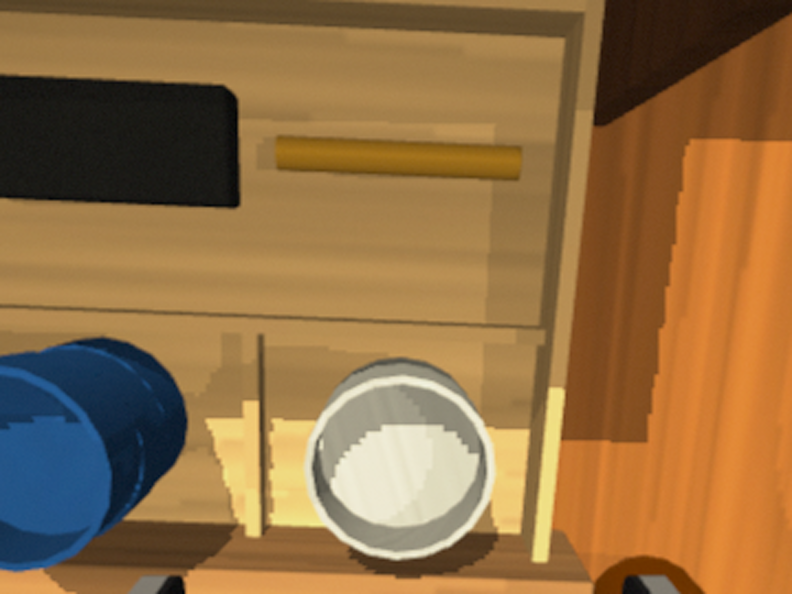

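View pics/s18.png

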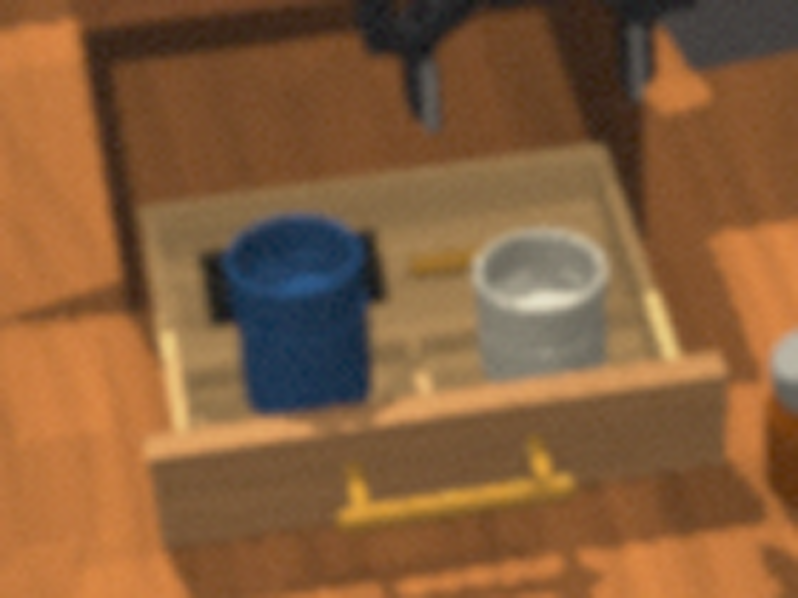

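```bash
python3 -m creep '[[0,0,0,-0.0349,-0.0155,0,1],[0,0,0,-0.0349,-0.0155,0,1],[0,0,0,-0.0349,-0.0155,0,1],[0,0,0,-0.0349,-0.0155,0,1],[0,0,0,-0.0349,-0.0155,0,1],[0,0,0,-0.0349,-0.0155,0,1],[0,0,0,-0.0349,-0.0155,0,1],[0,0,0,-0.0349,-0.0155,0,1],[0,0,0,-0.0349,-0.0155,0,1],[0,0,0,-0.0349,-0.0155,0,1],[0,0,0,-0.0349,-0.0155,0,1],[0,0,0,-0.0349,-0.0155,0,1],[0,0,0,-0.0349,-0.0155,0,1],[0,0,0,0,0,0,1],[0,0,0,0,0,0,1],[0,0,0,0,0,0,1]]'
python3 - <<'E'
from h import *; to((.436,-.235,.0175)); look('wrist',('steel_1',)); show('wrist','pics/w19.png')
E
```

```text
time: 25.47
tool_pos: [0.4366, -0.2351, 0.1591]
tool_rot: [-0.001, 0.701, 0.713, 0.0]
contact_force: [-0.1, -0.2, -0.1]
gripper_width: 0.996
t 25.47 tcp [ 0.4366 -0.2351  0.1591] yaw_x 90.9 z [-9.0e-04  1.3e-03 -1.0e+00] F [-0.1 -0.2 -0.1] T [-0.03 -0.   -0.07] g 0.996 j6 -0.66 j1 -0.64
(0.436, -0.235, 0.0175) -> [-1.000e-01 -5.000e-01  1.416e+02] mm tool
wrist steel_1 0.57 [ 0.4364 -0.2347] area 1.02 [284. 201.]
```

View pics/w19.png

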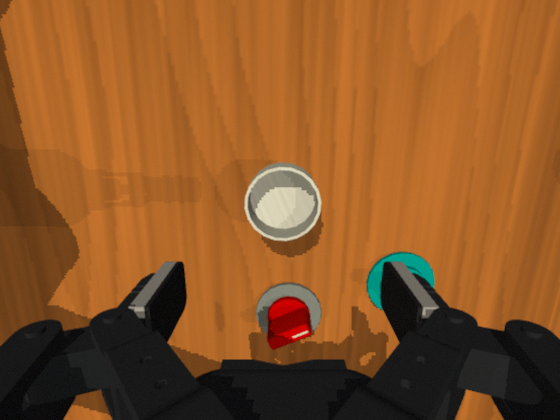

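```bash
python3 -m creep '[[0,0,0,-0.0005,-0.0008,0.02,1],[0,0,0,0,0,0.035,1],[0,0,0,0,0,0.035,1],[0,0,0,0,0,0.026,1],[0,0,0,0,0,0.016,1],[0,0,0,0,0,0.0095,1],[0,0,0,0,0,0,1],[0,0,0,0,0,0,1],[0,0,0,0,0,0,0],[0,0,0,0,0,0,0],[0,0,0,0,0,0,0],[0,0,0,0,0,0,0],[0,0,0,0,0,0,0],[0,0,0,0,0,0,0]]'
python3 - <<'E'
from h import *; to((.6315,.2215,.14)); show('wrist','pics/w20.png')
E
```

```text
time: 26.78
tool_pos: [0.4379, -0.2372, 0.0209]
tool_rot: [0.002, 0.701, 0.713, 0.0]
contact_force: [-0.7, 1.0, 6.3]
gripper_width: 0.713
t 26.78 tcp [ 0.4379 -0.2372  0.0209] yaw_x 90.9 z [ 0.0036 -0.0025 -1.    ] F [-0.7  1.   6.3] T [0.09 0.13 0.02] g 0.713 j6 -0.66 j1 -0.65
(0.6315, 0.2215, 0.14) -> [ 455.1  201.6 -119.5] mm tool
```

View pics/w20.png

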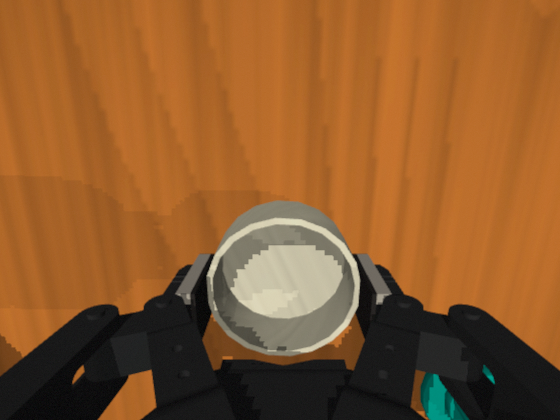

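```bash
python3 -m creep '[[0,0,0,0,0,-0.01,0],[0,0,0,0,0,-0.03,0],[0,0,0,0,0,-0.04,0],[0,0,0,0,0,-0.04,0],[0,0,0,0.035,0.0155,0,0],[0,0,0,0.035,0.0155,0,0],[0,0,0,0.035,0.0155,0,0],[0,0,0,0.035,0.0155,0,0],[0,0,0,0.035,0.0155,0,0],[0,0,0,0.035,0.0155,0,0],[0,0,0,0.035,0.0155,0,0],[0,0,0,0.035,0.0155,0,0],[0,0,0,0.035,0.0155,0,0],[0,0,0,0.035,0.0155,0,0],[0,0,0,0.035,0.0155,0,0],[0,0,0,0.035,0.0155,0,0],[0,0,0,0.035,0.0155,0,0],[0,0,0,0,0,0,0],[0,0,0,0,0,0,0],[0,0,0,0,0,0,0]]'
python3 - <<'E'
from h import *; to((.6315,.222,.109));
E
```

```text
time: 28.5
tool_pos: [0.6297, 0.2221, 0.1384]
tool_rot: [0.0, 0.701, 0.713, -0.0]
contact_force: [0.2, -0.5, -1.4]
gripper_width: 0.712
t 28.50 tcp [0.6297 0.2221 0.1384] yaw_x 91.0 z [-6.e-04 -6.e-04 -1.e+00] F [ 0.2 -0.5 -1.4] T [-0.03 -0.01 -0.01] g 0.712 j6 0.21 j1 0.23
(0.6315, 0.222, 0.109) -> [-0.1  1.8 29.4] mm tool
```

```bash
python3 -m creep '[[0,0,0,0,0.0018,0.01,0],[0,0,0,0,0,0.012,0],[0,0,0,0,0,0.007,0],[0,0,0,0,0,0,0],[0,0,0,0,0,0,0],[0,0,0,0,0,0,0]]'
python3 - <<'E'
from h import *; to((.6315,.222,.083)); show('wrist','pics/w21.png',(100,100,460,370),2.2)
E
```

```text
time: 29.0
tool_pos: [0.6319, 0.2219, 0.1092]
tool_rot: [-0.0, 0.701, 0.713, -0.0]
contact_force: [-0.0, 0.2, -2.2]
gripper_width: 0.711
t 29.00 tcp [0.6319 0.2219 0.1092] yaw_x 90.9 z [-3.e-04 -1.e-04 -1.e+00] F [-0.   0.2 -2.2] T [-0.04  0.01 -0.  ] g 0.711 j6 0.21 j1 0.23
(0.6315, 0.222, 0.083) -> [ 0.1 -0.4 26.2] mm tool
```

View pics/w21.png

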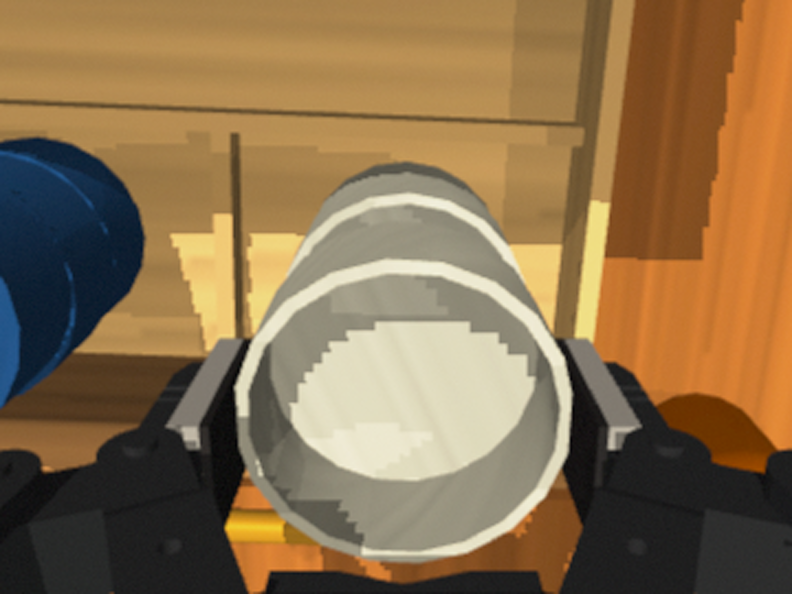

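Both rims are concentric in the picture, the lower at x≈405–410 and the held one at 404, so I'm descending to seat it.

```bash
python3 -m creep '[[0,0,0,0,0,0.008,0],[0,0,0,0,0,0.007,0],[0,0,0,0,0,0.005,0],[0,0,0,0,0,0.004,0],[0,0,0,0,0,0.003,0],[0,0,0,0,0,0.001,0],[0,0,0,0,0,0,0],[0,0,0,0,0,0,0]]'
python3 - <<'E'
from h import *; pose(); show('wrist','pics/w22.png',(100,100,460,370),2.2)
E
```

```text
time: 29.72
tool_pos: [0.6318, 0.2225, 0.083]
tool_rot: [-0.0, 0.701, 0.713, -0.0]
contact_force: [-4.5, -1.6, 7.4]
gripper_width: 0.707
t 29.72 tcp [0.6318 0.2225 0.083 ] yaw_x 91.0 z [-1.e-03 -2.e-04 -1.e+00] F [-4.5 -1.6  7.4] T [-0.2   0.97  0.01] g 0.707 j6 0.21 j1 0.23
```

View pics/w22.png

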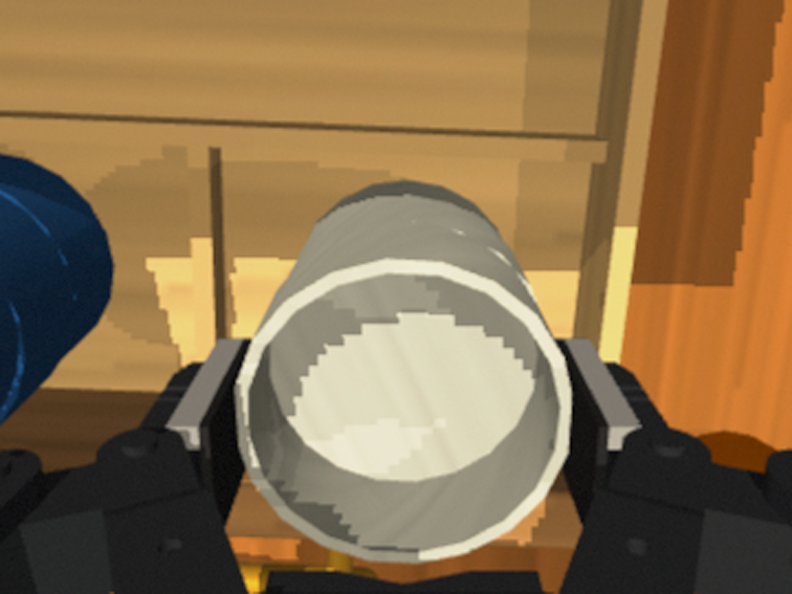

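```bash
python3 -m creep '[[0,0,0,0,-0.0005,0,0],[0,0,0,0,0,0,1],[0,0,0,0,0,0,1],[0,0,0,0,0,0,1],[0,0,0,0,0,0,1],[0,0,0,0,0,-0.01,1],[0,0,0,0,0,-0.03,1],[0,0,0,0,0,-0.035,1],[0,0,0,0,0,-0.03,1],[0,0,0,-0.035,-0.005,0,1],[0,0,0,-0.035,-0.01,0,1],[0,0,0,-0.035,-0.01,0,1],[0,0,0,-0.035,-0.01,0,1],[0,0,0,-0.03,-0.01,0,1],[0,0,0,0,0,0,0],[0,0,0,0,0,0,0]]'
python3 - <<'E'
from h import *; show('wrist','pics/w23.png',(60,0,500,330),1.8)
show('side','pics/s23.png',(170,90,310,195),5.7)
to((.567,.06,.02))
E
```

```text
time: 31.1
tool_pos: [0.5892, 0.0502, 0.1872]
tool_rot: [0.0, 0.702, 0.712, 0.001]
contact_force: [0.3, -0.1, 0.7]
gripper_width: 0.745
t 31.20 tcp [0.5895 0.0519 0.187 ] yaw_x 90.9 z [ 1.e-03  4.e-04 -1.e+00] F [-0.1  0.7 -0.5] T [-0.02 -0.01  0.03] g 0.576 j6 -0.05 j1 -0.04
(0.567, 0.06, 0.02) -> [  8.4 -22.6 166.9] mm tool
```

View pics/w23.png

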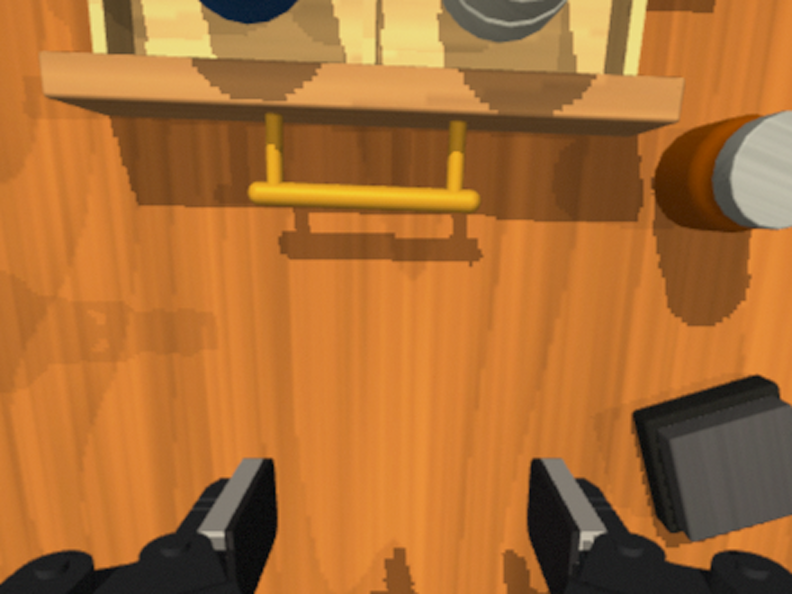

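View pics/s23.png

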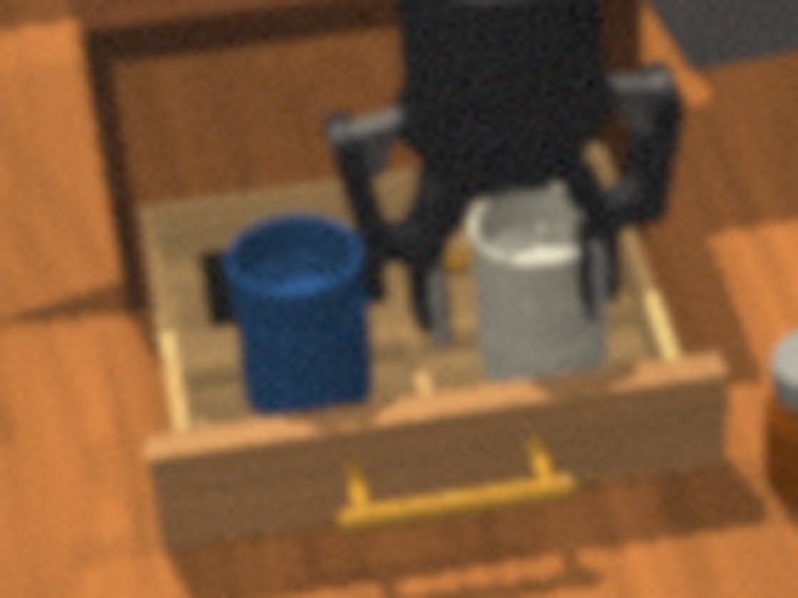

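```bash
python3 -m creep '[[0,0,0,-0.012,-0.0226,0,0],[0,0,7.1,0,0,0,0],[0,0,7.1,0,0,0,0],[0,0,7.1,0,0,0,0],[0,0,7.1,0,0,0,0],[0,0,7.1,0,0,0,0],[0,0,7.1,0,0,0,0],[0,0,7.1,0,0,0,0],[0,0,7.1,0,0,0,0],[0,0,7.1,0,0,0,0],[0,0,7.1,0,0,0,0],[0,0,7.1,0,0,0,0],[0,0,7.1,0,0,0,0],[0,0,7.1,0,0,0,0],[0,0,0,0,0,0.04,0],[0,0,0,0,0,0.04,0],[0,0,0,0,0,0.04,0],[0,0,0,0,0,0.03,0],[0,0,0,0,0,0.017,0],[0,0,0,0,0,0,0]]'
python3 - <<'E'
from h import *; to((.567,.1,.02)); show('wrist','pics/w24.png',None,1)
E
```

```text
time: 32.87
tool_pos: [0.5629, 0.0408, 0.014]
tool_rot: [-0.0, 1.0, -0.011, -0.005]
contact_force: [-1.4, -0.1, -0.4]
gripper_width: 0.0
t 32.87 tcp [0.5629 0.0408 0.014 ] yaw_x -1.2 z [-9.9e-03  8.0e-04 -1.0e+00] F [-1.4 -0.1 -0.4] T [0.02 0.03 0.03] g 0.000 j6 1.53 j1 -0.06
(0.567, 0.1, 0.02) -> [  2.8 -59.3  -6. ] mm tool
```

View pics/w24.png

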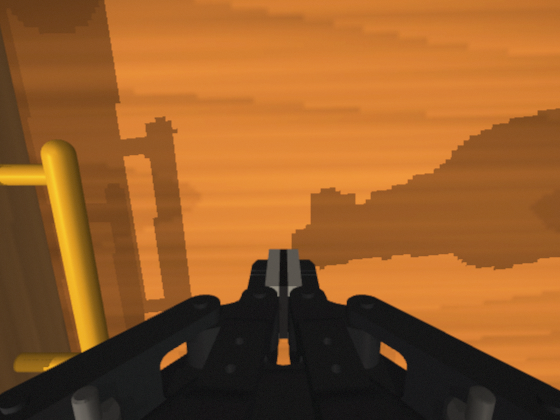

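```bash
python3 -m creep '[[0,0,0,0.003,0,-0.008,0],[0,0,0,0,-0.015,0,0],[0,0,0,0,-0.015,0,0],[0,0,0,0,-0.010,0,0],[0,0,0,0,-0.005,0,0],[0,0,0,0,-0.005,0,0],[0,0,0,0,-0.005,0,0],[0,0,0,0,-0.005,0,0],[0,0,0,0,0,0,0]]'
python3 - <<'E'
from h import *; pose(); show('wrist','pics/w25.png',None,1); show('side','pics/s25.png',(170,90,310,195),5.7)
E
```

```text
time: 33.67
tool_pos: [0.5713, 0.0997, 0.0274]
tool_rot: [-0.0, 1.0, -0.012, 0.0]
contact_force: [0.1, -0.1, -0.4]
gripper_width: -0.001
t 33.67 tcp [0.5713 0.0997 0.0274] yaw_x -1.3 z [ 1.e-04  2.e-04 -1.e+00] F [ 0.1 -0.1 -0.4] T [-0.01 -0.02  0.03] g -0.001 j6 1.64 j1 0.04
```

View pics/w25.png

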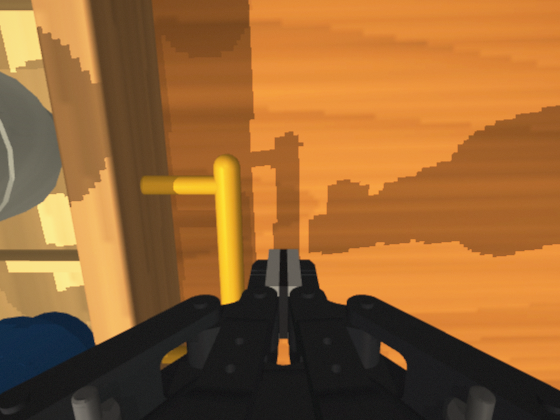

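View pics/s25.png

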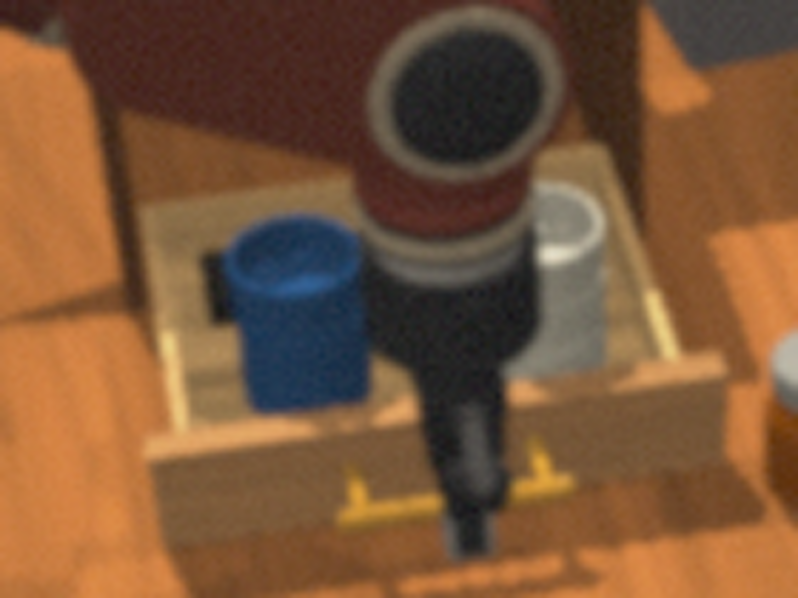

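```bash
python3 -m creep '[[0,0,0,0,-0.001,0.004,0],[0,0,0,0,-0.002,0,0],[0,0,0,0,-0.002,0,0],[0,0,0,0,-0.002,0,0],[0,0,0,0,-0.002,0,0],[0,0,0,0,-0.003,0,0],[0,0,0,0,-0.003,0,0],[0,0,0,0,-0.004,0,0],[0,0,0,0,-0.004,0,0],[0,0,0,0,-0.004,0,0],[0,0,0,0,-0.004,0,0],[0,0,0,0,-0.003,0,0],[0,0,0,0,-0.002,0,0]]'
python3 - <<'E'
from h import *; pose(); show('wrist','pics/w26.png',None,1); show('side','pics/s26.png',(170,90,310,195),5.7)
E
```

```text
time: 34.85
tool_pos: [0.5721, 0.1357, 0.0234]
tool_rot: [-0.0, 1.0, -0.012, 0.0]
contact_force: [-0.4, -1.2, -1.0]
gripper_width: 0.002
t 34.85 tcp [0.5721 0.1357 0.0234] yaw_x -1.3 z [ 0.e+00  2.e-04 -1.e+00] F [-0.4 -1.2 -1. ] T [-0.33  0.15 -0.03] g 0.002 j6 1.70 j1 0.11
```

View pics/w26.png

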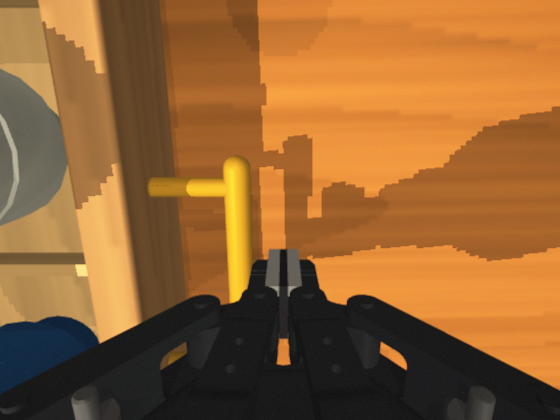

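View pics/s26.png

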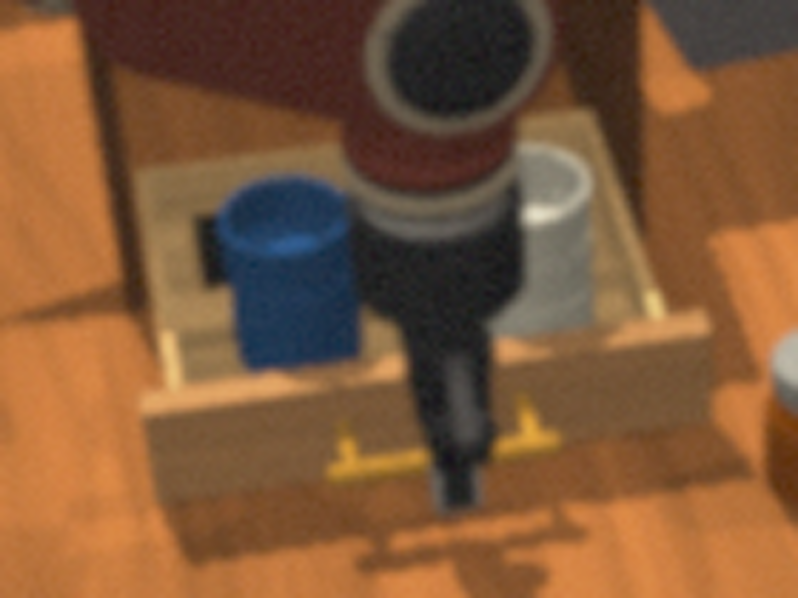

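```bash
python3 -m creep '[[0,0,0,0,-0.004,0,0],[0,0,0,0,-0.005,0,0],[0,0,0,0,-0.005,0,0],[0,0,0,0,-0.005,0,0],[0,0,0,0,-0.005,0,0],[0,0,0,0,-0.005,0,0],[0,0,0,0,-0.005,0,0],[0,0,0,0,-0.005,0,0],[0,0,0,0,-0.005,0,0],[0,0,0,0,-0.005,0,0],[0,0,0,0,-0.005,0,0],[0,0,0,0,-0.005,0,0],[0,0,0,0,-0.005,0,0],[0,0,0,0,-0.005,0,0],[0,0,0,0,-0.005,0,0],[0,0,0,0,-0.005,0,0],[0,0,0,0,-0.005,0,0],[0,0,0,0,-0.005,0,0],[0,0,0,0,-0.004,0,0],[0,0,0,0,-0.003,0,0]]'
python3 - <<'E'
from h import *; pose(); show('wrist','pics/w27.png',None,1); show('side','pics/s27.png',(170,60,310,165),5.7)
E
```

```text
time: 36.62
tool_pos: [0.5741, 0.2317, 0.0231]
tool_rot: [-0.0, 1.0, -0.012, -0.0]
contact_force: [0.3, -2.1, 2.6]
gripper_width: 0.001
t 36.62 tcp [0.5741 0.2317 0.0231] yaw_x -1.3 z [-5.e-04  0.e+00 -1.e+00] F [ 0.3 -2.1  2.6] T [-0.28 -0.2  -0.02] g 0.001 j6 1.86 j1 0.26
```

View pics/w27.png

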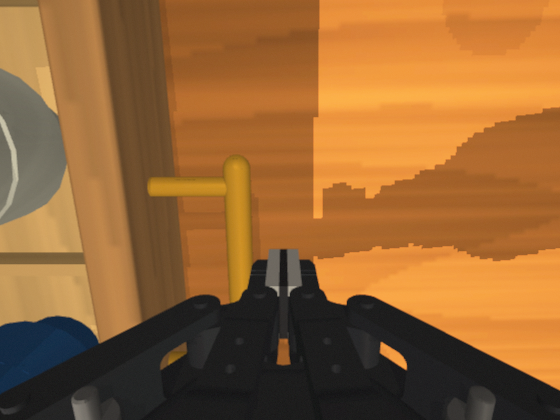

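View pics/s27.png

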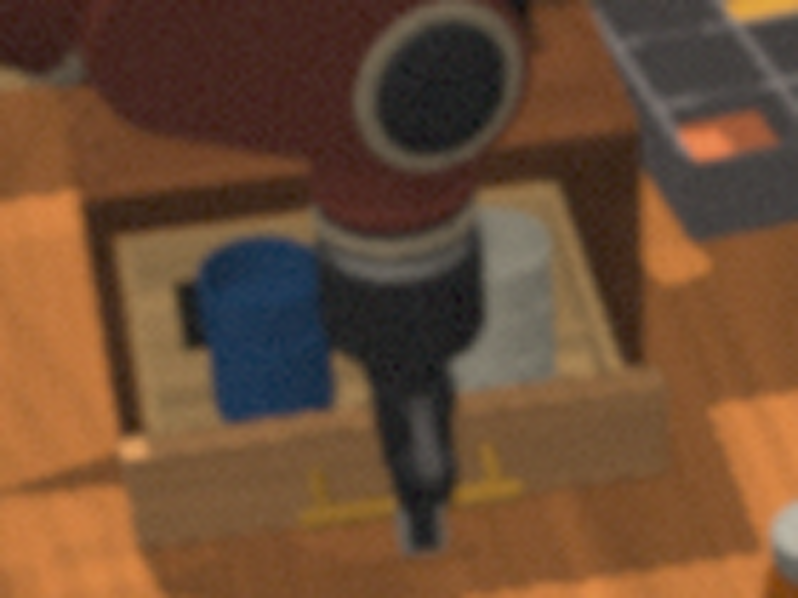

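```bash
python3 -m creep '[[0,0,0,0,-0.004,0,0],[0,0,0,0,-0.004,0,0],[0,0,0,0,-0.004,0,0],[0,0,0,0,-0.004,0,0],[0,0,0,0,-0.004,0,0],[0,0,0,0,-0.004,0,0],[0,0,0,0,-0.004,0,0],[0,0,0,0,-0.004,0,0],[0,0,0,0,-0.004,0,0],[0,0,0,0,-0.003,0,0],[0,0,0,0,-0.002,0,0]]'
python3 - <<'E'
from h import *; pose(); show('wrist','pics/w28.png',None,1); show('side','pics/s28.png',(170,60,310,165),5.7)
E
```

```text
time: 37.63
tool_pos: [0.5753, 0.2711, 0.0232]
tool_rot: [0.002, 1.0, -0.011, -0.0]
contact_force: [-2.3, -10.7, 0.6]
gripper_width: -0.003
t 37.63 tcp [0.5753 0.2711 0.0232] yaw_x -1.3 z [-4.0e-04 -3.4e-03 -1.0e+00] F [ -2.3 -10.7   0.6] T [-1.77  0.25 -0.02] g -0.003 j6 1.92 j1 0.32
```

View pics/w28.png

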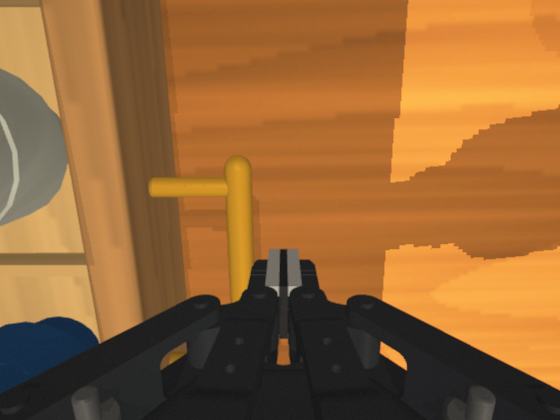

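View pics/s28.png

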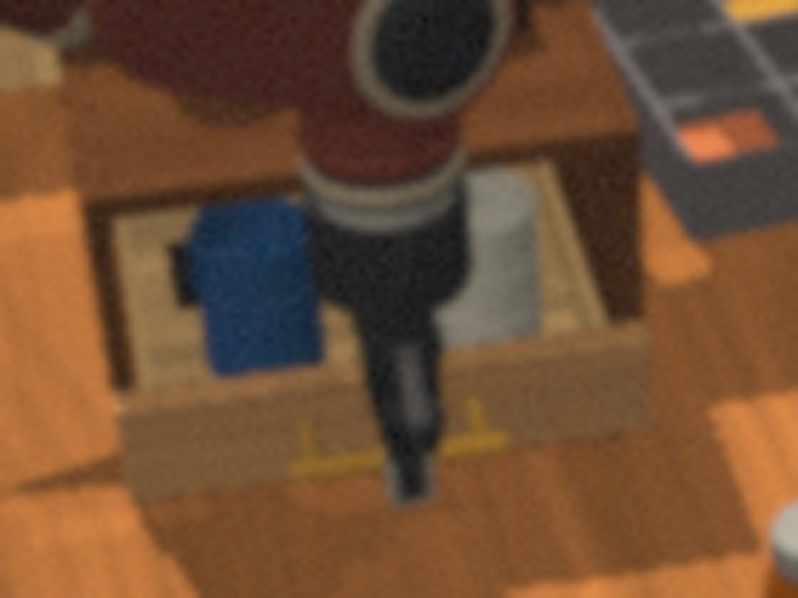

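Run:
```python
from h import *
c=manip.get_calibration('side'); o=np.array([170,60])
for n,uv,z in(('front top R',(643,345),.058),('front top L',(125,405),.058),('roof R low',(640,130),.168),('roof L',(85,195),.168),('caddy foot R',(645,360),.0),('blue rim',(250,215),.108),('handle R',(505,438),.034),('handle L',(293,468),.034)):
    print(n,ray(c,np.array(uv)/5.7+o,z).round(3))
show('top','pics/t28.png',(20,140,260,290),3.3)
```

```text
front top R [0.705 0.313 0.058]
front top L [0.448 0.329 0.058]
roof R low [0.71  0.333 0.168]
roof L [0.446 0.345 0.168]
caddy foot R [0.722 0.378 0.   ]
blue rim [0.525 0.402 0.108]
handle R [0.628 0.287 0.034]
handle L [0.523 0.289 0.034]
```

View pics/t28.png

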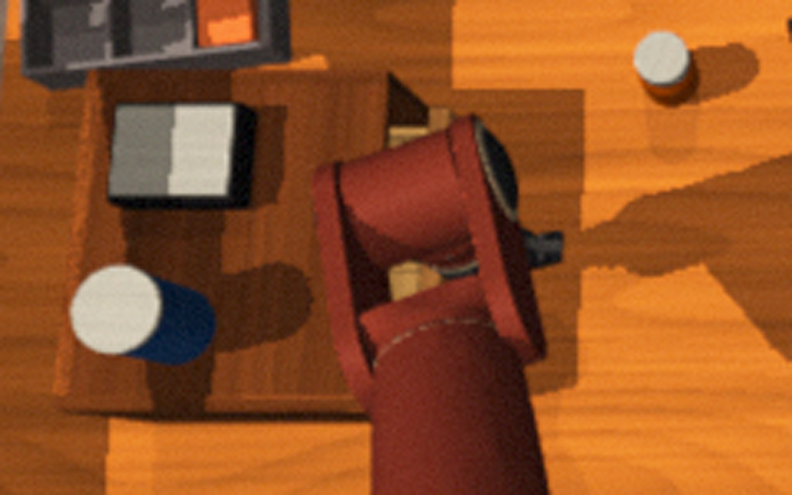

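```bash
python3 -m creep '[[0,0,0,0,-0.002,0,0],[0,0,0,0,-0.001,0,0],[0,0,0,0,0,0,0]]'; python3 -c "
from h import *; pose()"; python3 -m creep '[[0,0,0,0,-0.002,0,0],[0,0,0,0,-0.001,0,0],[0,0,0,0,0,0,0]]'; python3 -c "
from h import *; pose()"
```

```text
time: 38.03
tool_pos: [0.5753, 0.2713, 0.0232]
tool_rot: [0.004, 1.0, -0.012, -0.001]
contact_force: [-2.6, -15.4, 4.3]
gripper_width: -0.004
t 38.03 tcp [0.5753 0.2713 0.0232] yaw_x -1.3 z [-0.0018 -0.0082 -1.    ] F [ -2.6 -15.4   4.3] T [-2.43  0.45  0.05] g -0.004 j6 1.92 j1 0.33
time: 38.28
tool_pos: [0.5753, 0.2716, 0.0232]
tool_rot: [0.007, 1.0, -0.011, -0.002]
contact_force: [-3.4, -24.1, 7.2]
gripper_width: 0.001
t 38.28 tcp [0.5753 0.2716 0.0232] yaw_x -1.3 z [-0.0032 -0.0137 -0.9999] F [ -3.4 -24.1   7.2] T [-3.87  0.66  0.07] g 0.001 j6 1.93 j1 0.33
```

```bash
python3 -m creep '[[0,0,0,0,0.006,0,0],[0,0,0,0,0.015,0,0],[0,0,0,0,0.025,0,0],[0,0,0,0,0.035,0,0],[0,0,0,0,0.035,-0.02,0],[0,0,0,0,0.035,-0.03,0],[0,0,0,0,0.035,-0.03,0],[0,0,0,0,0.03,-0.02,0],[0,0,0,0,0,0,0],[0,0,0,0,0,0,0]]'
python3 - <<'E'
from h import *; pose(); show('side','pics/s29.png',(170,20,310,170),4); show('top','pics/t29.png')
E
```

```text
time: 39.12
tool_pos: [0.5725, 0.0677, 0.1203]
tool_rot: [-0.001, 1.0, -0.013, 0.003]
contact_force: [-0.3, 0.5, 0.1]
gripper_width: -0.004
t 39.12 tcp [0.5725 0.0677 0.1203] yaw_x -1.5 z [ 6.1e-03  9.0e-04 -1.0e+00] F [-0.3  0.5  0.1] T [0.02 0.04 0.02] g -0.004 j6 1.59 j1 -0.01
```

View pics/s29.png

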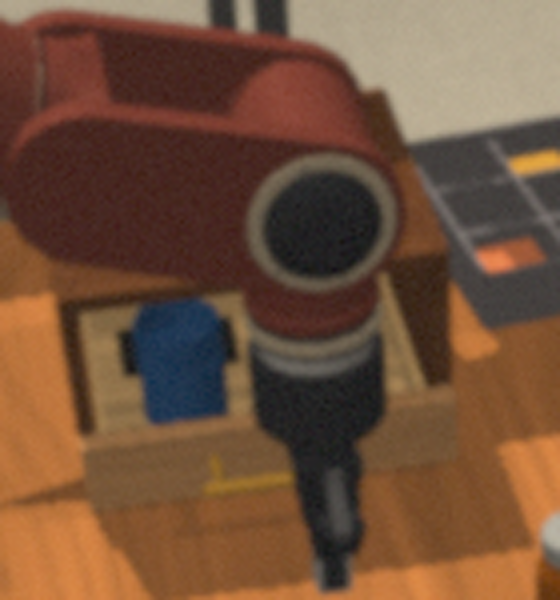

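View pics/t29.png

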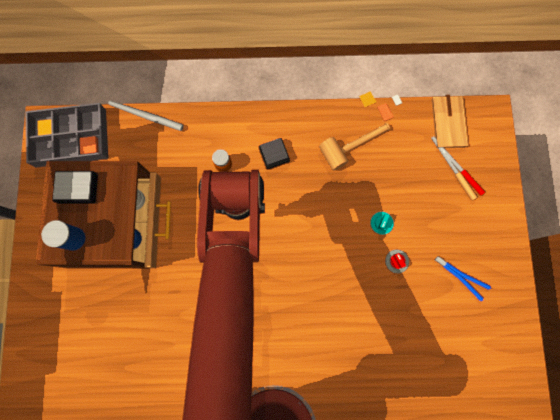

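```bash
python3 -m creep '[[0,0,0,-0.01,0.0359,-0.003,1],[0,0,0,-0.01,0.0359,-0.003,1],[0,0,0,-0.01,0.0359,-0.003,1],[0,0,0,-0.01,0.0359,-0.003,1],[0,0,0,-0.01,0.0359,-0.003,1],[0,0,0,-0.01,0.0359,-0.003,1],[0,0,0,-0.01,0.0359,-0.003,1],[0,0,0,-0.01,0.0359,-0.003,1],[0,0,0,-0.01,0.0359,-0.003,1],[0,0,0,-0.01,0.0359,-0.003,1],[0,0,0,-0.01,0.0359,-0.003,1],[0,0,0,-0.01,0.0359,-0.003,1],[0,0,0,0,0,0,1],[0,0,0,0,0,0,1],[0,0,0,0,0,0,1]]'
python3 - <<'E'
from h import *; to((.441,-.359,.16)); show('wrist','pics/w30.png'); show('side','pics/s30.png',(170,20,310,170),4)
E
```

```text
time: 40.47
tool_pos: [0.4405, -0.3574, 0.1519]
tool_rot: [-0.001, 1.0, -0.011, -0.001]
contact_force: [-0.2, 0.5, 0.4]
gripper_width: 0.999
t 40.47 tcp [ 0.4405 -0.3574  0.1519] yaw_x -1.3 z [-0.0014  0.0026 -1.    ] F [-0.2  0.5  0.4] T [ 0.03 -0.01  0.04] g 0.999 j6 0.78 j1 -0.81
(0.441, -0.359, 0.16) -> [ 0.5  1.5 -8.1] mm tool
```

View pics/w30.png

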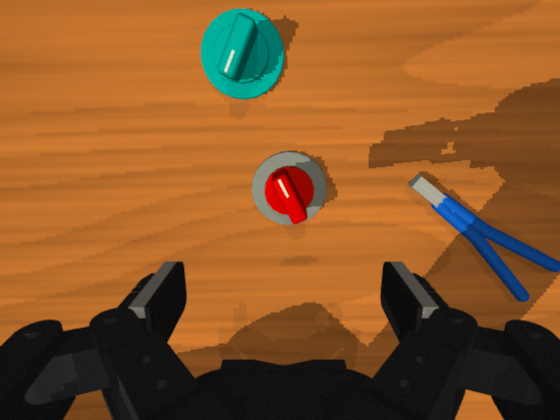

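View pics/s30.png

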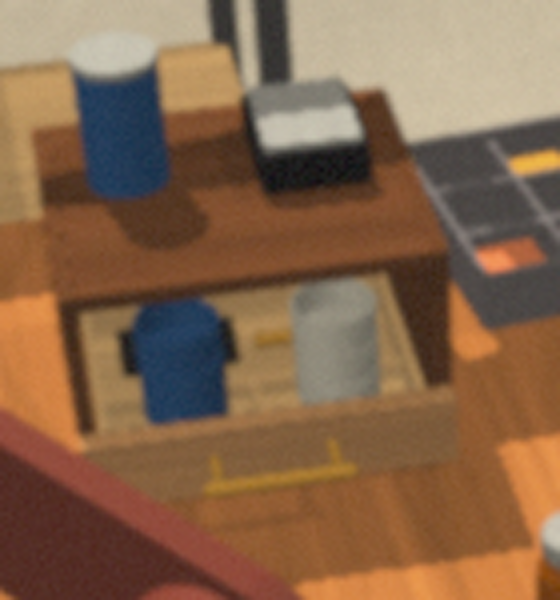

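Run:
```python
from h import *; show('wrist','pics/w31.png',(240,140,340,235),6)
```

```text
(no output)
```

View pics/w31.png

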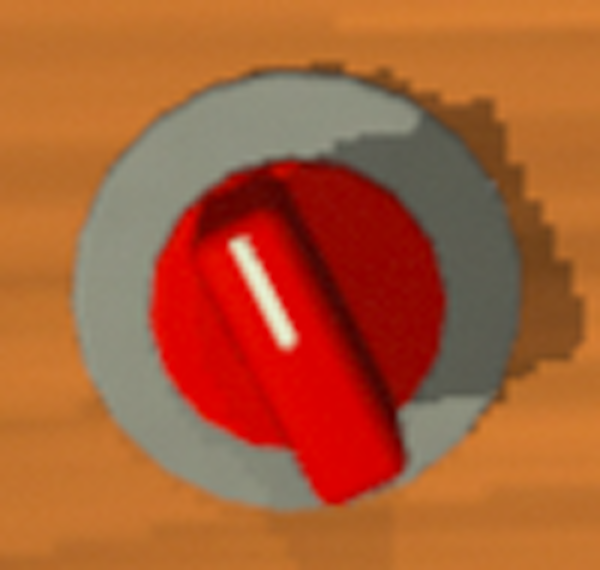

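Run:
```python
from h import *
c=manip.get_calibration('wrist')
a=ray(c,(240+234/6,140+223/6),.044);b=ray(c,(240+368/6,140+485/6),.044)
print(a,b,(a+b)/2,np.linalg.norm(a-b),np.degrees(np.arctan2(*(a-b)[1::-1])))
for z in(0,.01,.02): print(z,ray(c,(289.5,188.3),z),ray(c,(240+297/6,140+305/6),z))
p=pose()
```

```text
[ 0.46191263 -0.35430184  0.044     ] [ 0.42577623 -0.37146774  0.044     ] [ 0.44384443 -0.36288479  0.044     ] 0.040006345801935475 25.409144105384424
0 [ 0.44291574 -0.36295564  0.        ] [ 0.44052041 -0.36291808  0.        ]
0.01 [ 0.44517996 -0.36281341  0.01      ] [ 0.44286524 -0.3627771   0.01      ]
0.02 [ 0.44744418 -0.36267117  0.02      ] [ 0.44521008 -0.36263613  0.02      ]
t 40.62 tcp [ 0.4409 -0.3572  0.1526] yaw_x -1.2 z [-8.0e-04  1.3e-03 -1.0e+00] F [-0.3  0.2  0.1] T [-0.01 -0.01  0.02] g 0.997 j6 0.78 j1 -0.81
```

```bash
python3 -m creep '[[0,0,0,0.0008,0.0038,0,1],[0,0,-6.7,0,0,0,1],[0,0,-6.7,0,0,0,1],[0,0,-6.7,0,0,0,1],[0,0,-6.5,0,0,0,1],[0,0,0,0,0,0.035,1],[0,0,0,0,0,0.035,1],[0,0,0,0,0,0.02,1],[0,0,0,0,0,0,1],[0,0,0,0,0,0,1]]'
python3 - <<'E'
from h import *; to((.4415,-.361,.024)); show('wrist','pics/w32.png')
E
```

```text
time: 41.45
tool_pos: [0.4407, -0.3616, 0.0625]
tool_rot: [-0.001, 0.976, 0.219, -0.001]
contact_force: [0.3, -0.9, 0.1]
gripper_width: 1.0
t 41.45 tcp [ 0.4407 -0.3616  0.0625] yaw_x 25.3 z [-0.0019  0.0021 -1.    ] F [ 0.3 -0.9  0.1] T [-0.01  0.03  0.03] g 1.000 j6 0.31 j1 -0.82
(0.4415, -0.361, 0.024) -> [ 1.  -0.1 38.5] mm tool
```

View pics/w32.png

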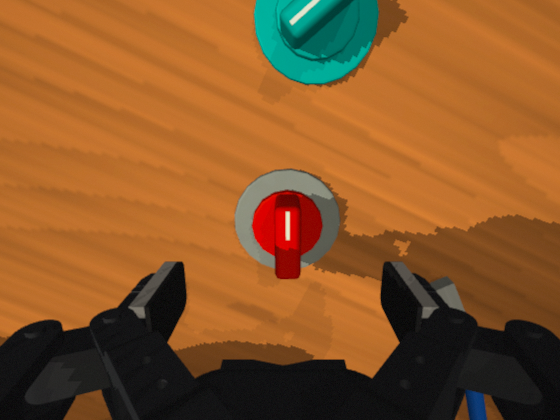

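Run:
```python
from h import *
c=manip.get_calibration('wrist'); s,r=pose()
for uv in((287.5,207),(287.5,270),(287.5,240)): print(r.inv().apply(ray(c,uv,.044)-s['tool_pos'])*1000)
show('wrist','pics/w33.png',(220,150,360,300),4)
```

```text
t 41.50 tcp [ 0.4417 -0.3629  0.0645] yaw_x 25.3 z [ 7.e-04 -8.e-04 -1.e+00] F [-0.  -0.8  0.9] T [ 0.01 -0.02  0.02] g 1.000 j6 0.31 j1 -0.82
[22.22514551  1.87538414 20.46339916]
[-13.84097036   2.0148206   20.45273762]
[ 3.84246783  1.94645405 20.45796504]
```

View pics/w33.png

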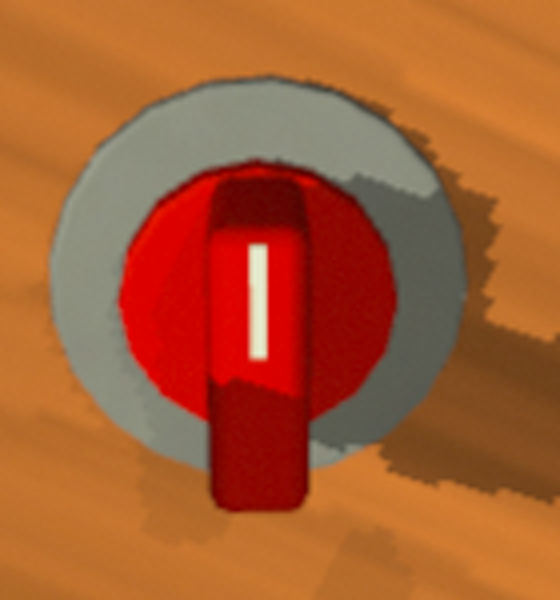

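```bash
python3 -m creep '[[0,0,0,0,0,0.02,1],[0,0,0,0,0,0.015,1],[0,0,0,0,0,0.005,1],[0,0,0,0,0,0,0],[0,0,0,0,0,0,0],[0,0,0,0,0,0,0],[0,0,0,0,0,0,0],[0,0,0,0,0,0,0],[0,0,0,0,0,0,0],[0,0,0,0,0,0,0],[0,0,0,0,0,0,0],[0,0,0,0,0,0,0],[0,0,0,0,0,0,0],[0,0,0,0,0,0,0],[0,0,0,0,0,0,0]]'
python3 - <<'E'
from h import *; pose(); show('wrist','pics/w34.png')
E
```

```text
time: 42.8
tool_pos: [0.4416, -0.3636, 0.0246]
tool_rot: [0.001, 0.976, 0.218, 0.0]
contact_force: [1.0, -1.5, 5.3]
gripper_width: 0.151
t 42.80 tcp [ 0.4416 -0.3636  0.0246] yaw_x 25.2 z [ 0.0011 -0.0016 -1.    ] F [ 1.  -1.5  5.3] T [-0.11  0.07 -0.05] g 0.151 j6 0.31 j1 -0.82
```

View pics/w34.png

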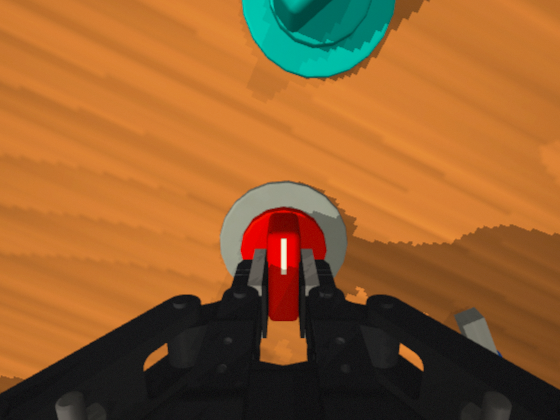

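```bash
python3 -m creep '[[0,0,-3,0,0,0,0],[0,0,-5,0,0,0,0],[0,0,-5,0,0,0,0],[0,0,-5,0,0,0,0],[0,0,-5,0,0,0,0],[0,0,-3,0,0,0,0],[0,0,0,0,0,0,0]]'
python3 - <<'E'
from h import *; pose(); show('wrist','pics/w35.png')
E
```

```text
time: 43.43
tool_pos: [0.4425, -0.3647, 0.0246]
tool_rot: [0.003, 0.901, 0.433, 0.001]
contact_force: [3.1, -6.0, 0.7]
gripper_width: 0.151
t 43.43 tcp [ 0.4425 -0.3647  0.0246] yaw_x 51.3 z [ 0.0037 -0.0045 -1.    ] F [ 3.1 -6.   0.7] T [-0.8  -0.5   0.02] g 0.151 j6 -0.14 j1 -0.82
```

View pics/w35.png

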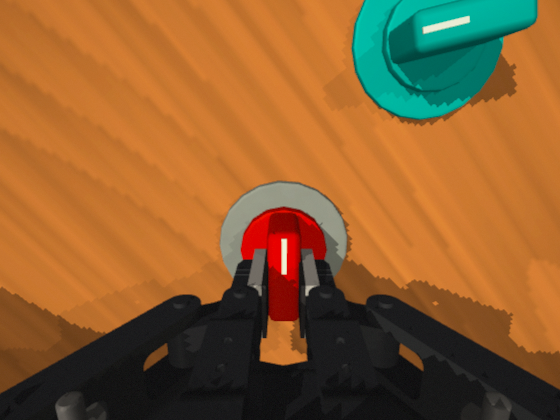

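```bash
python3 -m creep '[[0,0,-3,-0.0005,0.001,0,0],[0,0,-6,0,0,0,0],[0,0,-6,0,0,0,0],[0,0,-6,0,0,0,0],[0,0,-6,0,0,0,0],[0,0,-6,0,0,0,0],[0,0,-3,0,0,0,0],[0,0,0,0,0,0,0]]'
python3 - <<'E'
from h import *; pose(); show('wrist','pics/w36.png')
E
```

```text
time: 44.15
tool_pos: [0.4443, -0.3655, 0.0247]
tool_rot: [0.004, 0.723, 0.69, 0.001]
contact_force: [8.1, -4.3, -1.8]
gripper_width: 0.146
t 44.15 tcp [ 0.4443 -0.3655  0.0247] yaw_x 87.3 z [ 0.007  -0.0046 -1.    ] F [ 8.1 -4.3 -1.8] T [-0.7  -1.29 -0.01] g 0.146 j6 -0.77 j1 -0.82
```

View pics/w36.png

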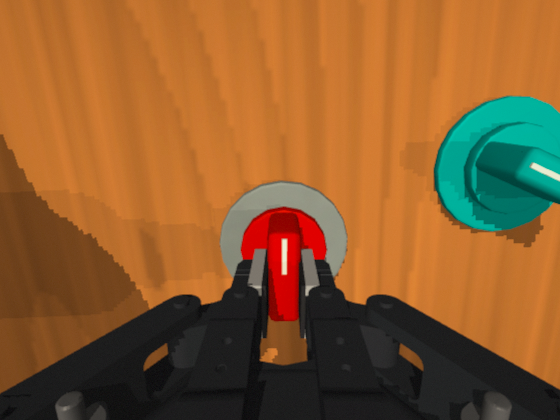

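```bash
python3 -m creep '[[0,0,0,0,0,0,0.4],[0,0,0,0,0,0,0.4],[0,0,0,0,0,0,0.4],[0,0,0,0,0,0,0.4]]'
python3 - <<'E'
from h import *; to((.4445,-.3622,.0245))
E
```

```text
time: 44.53
tool_pos: [0.4409, -0.3631, 0.0228]
tool_rot: [-0.001, 0.724, 0.69, 0.0]
contact_force: [0.6, 0.1, -0.5]
gripper_width: 0.395
t 44.53 tcp [ 0.4409 -0.3631  0.0228] yaw_x 87.2 z [-0.0013  0.0014 -1.    ] F [ 0.6  0.1 -0.5] T [-0.01 -0.02  0.  ] g 0.395 j6 -0.77 j1 -0.82
(0.4445, -0.3622, 0.0245) -> [ 1.1  3.5 -1.7] mm tool
```

```bash
python3 -m creep '[[0,0,0,0.0011,0.0035,-0.001,0.4],[0,0,0,0,0,0,0],[0,0,0,0,0,0,0],[0,0,0,0,0,0,0],[0,0,0,0,0,0,0],[0,0,0,0,0,0,0],[0,0,-4,0,0,0,0],[0,0,-6,0,0,0,0],[0,0,-6,0,0,0,0],[0,0,-6,0,0,0,0],[0,0,-4,0,0,0,0],[0,0,0,0,0,0,0]]'
python3 - <<'E'
from h import *; pose(); show('wrist','pics/w37.png')
E
```

```text
time: 45.53
tool_pos: [0.445, -0.3627, 0.0248]
tool_rot: [-0.0, 0.55, 0.835, 0.0]
contact_force: [-2.5, 3.5, 5.0]
gripper_width: 0.148
t 45.53 tcp [ 0.445  -0.3627  0.0248] yaw_x 113.3 z [-2.e-04  5.e-04 -1.e+00] F [-2.5  3.5  5. ] T [0.46 0.45 0.06] g 0.148 j6 -1.22 j1 -0.81
```

View pics/w37.png

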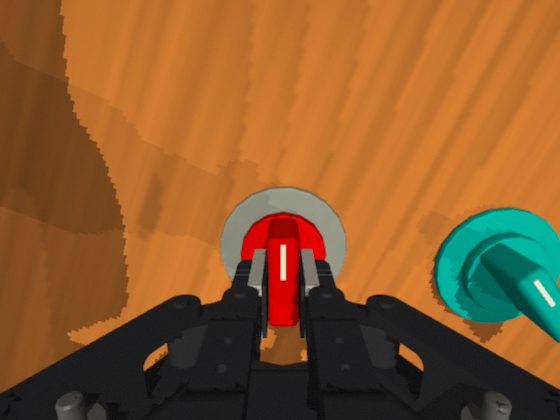

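```bash
python3 -m creep '[[0,0,-4,0,0,0,0],[0,0,-6,0,0,0,0],[0,0,-6,0,0,0,0],[0,0,-6,0,0,0,0],[0,0,-6,0,0,0,0],[0,0,-4,0,0,0,0],[0,0,0,0,0,0,0]]'; python3 -c "
from h import *; pose()";  python3 -m creep '[[0,0,-4,0,0,0,0],[0,0,-6,0,0,0,0],[0,0,-6,0,0,0,0],[0,0,-4,0,0,0,0],[0,0,0,0,0,0,0]]'
python3 - <<'E'
from h import *; pose(); show('wrist','pics/w38.png')
E
```

```text
time: 46.17
tool_pos: [0.4452, -0.3625, 0.0248]
tool_rot: [-0.0, 0.299, 0.954, 0.0]
contact_force: [-3.2, 2.8, 5.0]
gripper_width: 0.143
t 46.17 tcp [ 0.4452 -0.3625  0.0248] yaw_x 145.3 z [ 1.e-04  9.e-04 -1.e+00] F [-3.2  2.8  5. ] T [0.54 0.32 0.03] g 0.143 j6 -1.78 j1 -0.81
time: 46.58
tool_pos: [0.4453, -0.3624, 0.025]
tool_rot: [0.001, 0.138, 0.99, 0.002]
contact_force: [-3.3, 2.5, 7.5]
gripper_width: 0.148
t 46.58 tcp [ 0.4453 -0.3624  0.025 ] yaw_x 164.2 z [ 0.0031  0.0046 -1.    ] F [-3.3  2.5  7.5] T [ 0.67  0.78 -5.28] g 0.148 j6 -2.11 j1 -0.82
```

View pics/w38.png

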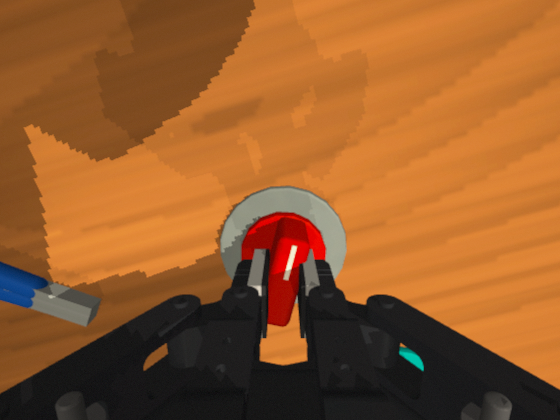

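```bash
python3 -m creep '[[0,0,0,0,0,0,1],[0,0,0,0,0,0,1],[0,0,0,0,0,0,1],[0,0,0,0,0,0,1],[0,0,0,0,0,0,1],[0,0,0,0,0,-0.02,1],[0,0,0,0,0,-0.03,1],[0,0,0,0,0,-0.02,1],[0,0,0,0,0,0,1],[0,0,0,0,0,0,1]]'
python3 - <<'E'
from h import *; pose(); show('wrist','pics/w39.png',(220,150,360,300),4)
E
```

```text
time: 47.47
tool_pos: [0.446, -0.3637, 0.0963]
tool_rot: [0.001, 0.128, 0.992, -0.001]
contact_force: [0.4, -0.5, -0.8]
gripper_width: 0.999
t 47.47 tcp [ 0.446  -0.3637  0.0963] yaw_x 165.3 z [ 0.0024 -0.0028 -1.    ] F [ 0.4 -0.5 -0.8] T [0.01 0.04 0.03] g 0.999 j6 -2.13 j1 -0.81
```

View pics/w39.png

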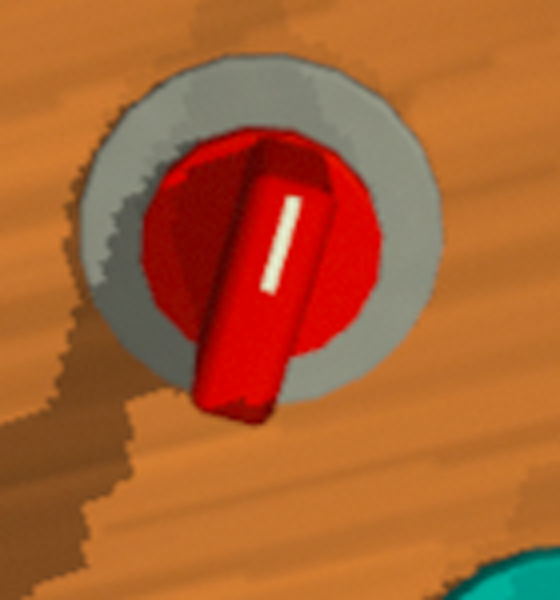

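Run:
```python
from h import *
def ang():
    f=manip.grab_frame('wrist'); c=manip.get_calibration('wrist')
    p=f[160:300,225:345]; m=(p.min(2)>140)&(cv2.cvtColor(p,cv2.COLOR_BGR2HSV)[...,1]<60)
    n,l,s,ce=cv2.connectedComponentsWithStats(m.astype(np.uint8)); 
    red=(p[...,2]>100)&(p[...,1]<60)
    best=max(range(1,n),key=lambda i:s[i,4] if cv2.dilate((l==i).astype(np.uint8),np.ones((5,5)))[red].sum()>5 else 0)
    ys,xs=np.nonzero(l==best); P=np.array([ray(c,(x+225,y+160),.044)[:2] for x,y in zip(xs,ys)]); P-=P.mean(0)
    v=np.linalg.svd(P)[2][0]; return np.degrees(np.arctan2(v[1],v[0]))%180,s[best]
print(ang())
```

```text
(np.float64(149.78723646084094), array([60, 42,  8, 23, 49], dtype=int32))
```

```bash
python3 -m creep '[[0,0,6.5,-0.001,0.001,0,1],[0,0,6.5,0,0,0,1],[0,0,0,0,0,0.03,1],[0,0,0,0,0,0.03,1],[0,0,0,0,0,0.01,1],[0,0,0,0,0,0,0],[0,0,0,0,0,0,0],[0,0,0,0,0,0,0],[0,0,0,0,0,0,0],[0,0,0,0,0,0,0],[0,0,0,0,0,0,0],[0,0,0,0,0,0,0],[0,0,0,0,0,0,0],[0,0,0,0,0,0,0],[0,0,0,0,0,0,0],[0,0,-3,0,0,0,0],[0,0,0,0,0,0,0]]'; python3 -c "
from h import *; pose()"; python3 -m creep '[[0,0,0,0,0,0,1],[0,0,0,0,0,0,1],[0,0,0,0,0,0,1],[0,0,0,0,0,0,1],[0,0,0,0,0,0,1],[0,0,0,0,0,-0.02,1],[0,0,0,0,0,-0.03,1],[0,0,0,0,0,-0.02,1],[0,0,0,0,0,0,1],[0,0,0,0,0,0,1]]'
python3 - <<'E'
from h import *
pose()
f=manip.grab_frame('wrist'); c=manip.get_calibration('wrist')
cv2.imwrite('pics/w40.png',cv2.resize(f[150:300,220:360],None,fx=4,fy=4))
p=f[160:300,225:345]; m=(p.min(2)>140)&(cv2.cvtColor(p,cv2.COLOR_BGR2HSV)[...,1]<60)
n,l,s,ce=cv2.connectedComponentsWithStats(m.astype(np.uint8))
for i in range(1,n):
    if s[i,4]<25: continue
    ys,xs=np.nonzero(l==i); P=np.array([ray(c,(x+225,y+160),.044)[:2] for x,y in zip(xs,ys)]); P-=P.mean(0)
    v=np.linalg.svd(P)[2][0]; print(s[i],np.degrees(np.arctan2(v[1],v[0]))%180)
E
```

```text
time: 48.98
tool_pos: [0.4469, -0.3634, 0.0263]
tool_rot: [0.001, 0.216, 0.976, -0.001]
contact_force: [-2.6, -0.5, 6.0]
gripper_width: 0.153
t 48.98 tcp [ 0.4469 -0.3634  0.0263] yaw_x 155.1 z [ 0.002  -0.0015 -1.    ] F [-2.6 -0.5  6. ] T [-0.23  0.48 -1.6 ] g 0.153 j6 -1.95 j1 -0.81
time: 49.82
tool_pos: [0.4472, -0.3629, 0.0961]
tool_rot: [0.001, 0.214, 0.977, -0.001]
contact_force: [-0.7, 0.7, 0.4]
gripper_width: 0.996
t 49.82 tcp [ 0.4472 -0.3629  0.0961] yaw_x 155.3 z [ 0.0023 -0.0023 -1.    ] F [-0.7  0.7  0.4] T [ 0.03  0.03 -0.04] g 0.996 j6 -1.95 j1 -0.81
[58 38  4 23 46] 150.0382611578644
```

View pics/w40.png

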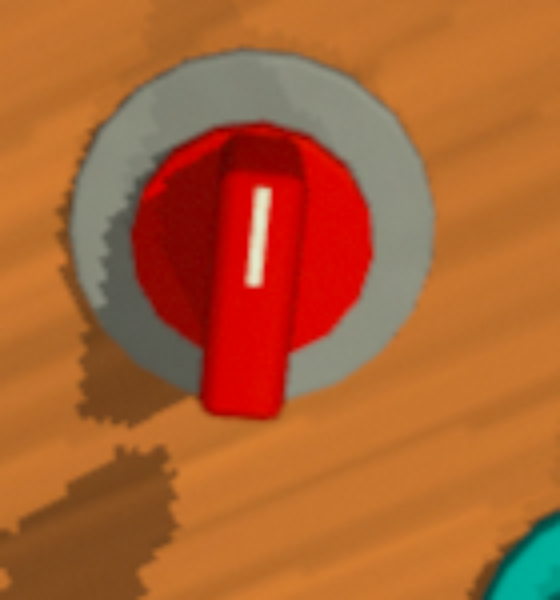

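```bash
python3 -m creep '[[0,0,0,0,0,-0.04,1],[0,0,0,0,0,-0.04,1],[0,0,0,0,0,-0.03,1],[0,0,0,0,0,0,1],[0,0,0,0,0,0,1]]'
python3 - <<'E'
from h import *
show('top','pics/t41.png'); show('side','pics/s41.png',(170,20,350,240),2.7); pose()
E
```

```text
time: 50.28
tool_pos: [0.4468, -0.3626, 0.2054]
tool_rot: [0.001, 0.214, 0.977, -0.001]
contact_force: [-0.4, -0.2, -0.8]
gripper_width: 0.999
t 50.38 tcp [ 0.4454 -0.3612  0.2018] yaw_x 155.2 z [-0.0029  0.003  -1.    ] F [ 0.3 -0.2 -0.7] T [0.04 0.03 0.01] g 1.001 j6 -1.95 j1 -0.81
```

View pics/t41.png

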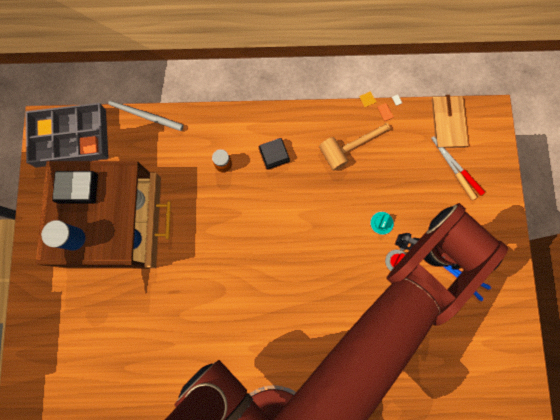

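View pics/s41.png

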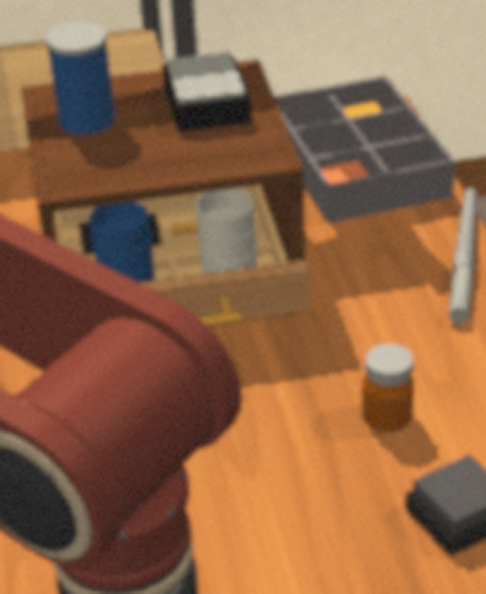

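Run:
```python
from h import *
show('top','pics/t42.png',(110,150,190,280),6)
```

```text
(no output)
```

View pics/t42.png

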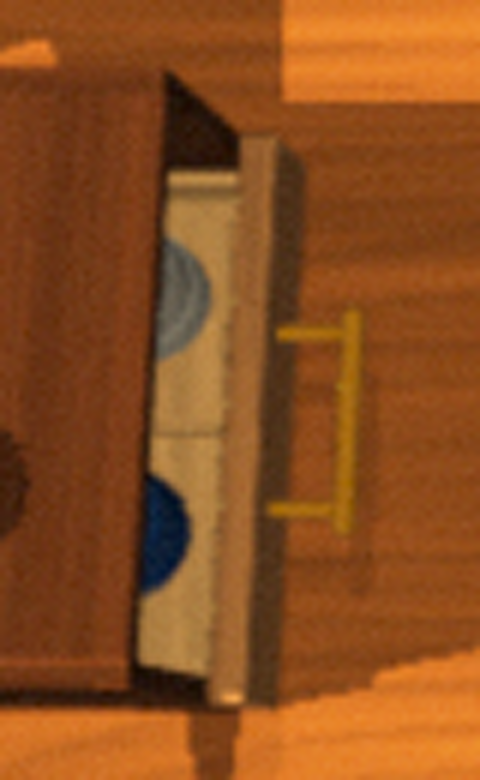

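Run:
```python
from h import *
c=manip.get_calibration('top')
k=ray(c,(110+165/6,150+75/6),.168); k2=ray(c,(110+135/6,150+688/6),.168); print(k,k2)
for q in(k,k2): print('caddy front corner at z=.058 -> crop', (proj(c,[[q[0],q[1],.058]])-[110,150])*6)
for uv in((240,137),(278,137),(208,700),(240,700)): print(uv,ray(c,(110+uv[0]/6,150+uv[1]/6),.058).round(4))
print('handle',ray(c,(110+352/6,150+320/6),.034),ray(c,(110+343/6,150+525/6),.034))
```

```text
[0.70406268 0.33635821 0.168     ] [0.43873753 0.33871373 0.168     ]
caddy front corner at z=.058 -> crop [[237.04860898 141.47159486]]
caddy front corner at z=.058 -> crop [[212.71179967 703.31597691]]
(240, 137) [0.7062 0.335  0.058 ]
(278, 137) [0.7058 0.3169 0.058 ]
(208, 700) [0.4403 0.3409 0.058 ]
(240, 700) [0.44   0.3263 0.058 ]
handle [0.62101188 0.28540102 0.034     ] [0.5224073  0.28720856 0.034     ]
```

```bash
python3 -c "
from plant import manip
print(manip.job_done())"
```

```text
the job is handed in; nothing more can be done
None
```

The job is finished and handed in at about 50 s of the 210 s allowed. It reports no verdict, so what follows rests on my own checks.

- **Cups:** Four loose cups were present, two blue and two silver. Each is nested on the stack of its own colour. All four bottomed out within about 1 mm of the height expected for a seated cup, and both stacks look upright in the pictures. One silver cup was knocked a few centimetres aside during the run, so I measured its position again before picking it up.
- **Drawer:** I pushed it by the handle until it stopped moving, with 24 N on it. The inner face of the drawer front measures within about 2 mm of the caddy's front plane. Both stacks are still standing inside.
- **Dimmer:** I turned the red knob about 125° anticlockwise to a hard stop. A second light turn met the stop again, and the bar stayed at 150° after I let go.
- **Left alone:** The turquoise look-alike, bench block, mallet and oil jar look unmoved in the last pictures.

**Checks that disagreed:**
- The wrist camera read cup positions 3 to 5 mm off the top camera.
- My first grip on the knob was about 3 mm off its axis, giving up to 9 N of side force. I let go, re-centred and gripped again.
- The handle moved about 167 mm, less than the drawer's full 180 mm travel. I took this to mean it was not fully out at the start, since the drawer front now sits flush with the caddy.

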